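# Put a tested specimen into the sprung-flap box

### The arm

A 6-joint arm with a two-finger parallel gripper is mounted at the origin on the work surface. World frame = base frame: x ahead of the robot, y to its left, z up, the work surface at z = 0. Lengths are in mm, angles in rad, forces in N, time in s.
With the tool pointing down it reaches from about 350 to 875 mm from the base axis. Payload 4.2 kg.
Tool frame: the origin (TCP) lies midway between the tips of the shut fingers; the grasp point (between the pads) lies 19 mm behind it (arm.grip_point_offset is the z of the grasp point in the tool frame, in mm); z points along the fingers, x is the direction in which the jaws open and shut, and the axes are right-handed (so a half turn about z gives the same grasp; the last joint's range is limited). The gripper opens to 85 mm and grips with 20 to 120 N. Pads are 22 mm wide; open, the fingers measure 114 mm over their backs; the gripper's body (76 mm by 85 mm) begins 54 mm behind the grasp point. The pads swing forward as they close: fully open they stand 13 mm farther back than shut.
Start: joints at [-0.899, 0.385, 0.008, 0, -1.194, -0.259], TCP at [250.747, -572.473, 195.812] pointing down, gripper open.
Joint ranges: [-3.14, 3.14], [-1.21, 2.06], [-1.07, 1.41], [-3.16, 2.05], [-2.99, -0.16], [-3.1, 3.1]. Speed limits (rad/s): [2.79, 2.79, 3.14, 3.14, 3.14, 3.14].

### API

Orientations are given as a unit quaternion [x, y, z, w].
In Python, from bench import arm gives the robot as it stands.
- The arm moves only by the shell command python3 -m jog 'ROWS'. ROWS is JSON, a list of rows, each an object of numbers: "hand": the finger opening in mm, from 0 to 85.4; "dx", "dy", "dz": the shift along the tool's x, y, z in mm; "rx", "ry", "rz": the turn, a rotation vector about the tool's x, y, z in rad. A call has 1 to 5 rows; each row shifts and turns the commanded pose from where the row before left it, along the tool's axes as they then stand; what a row does not reach is not made up. A row lasts 1/12 s, in which the tool goes at most 41.7 mm and 7.16 degrees, less where a joint would pass 70% of its speed; a pose out of reach is approached as far as the arm can. A call with a gripper value outside its range is refused whole. The fingers move at their own pace and stop on an object; the grip force is fixed at half the most. Time passes only in rows, so rows that do not move let the fingers close. It gives the time, the measured TCP pose, the force and the opening at its end, in the units of the state.
- arm.read_state(): the state, without advancing time (a new reading comes with each control period).
- arm.get_image(name): name is "scene" or "side" or "wrist"; returns a dict with "img" (480x640x3 uint8, red, green, blue), "depth" (480x640 float32, mm along the optical axis (not along the pixel's ray), 0 where there is no reading), "intrinsics" (3x3 intrinsics, pixels), "R" (3x3) and "t" (3): a world point X has camera coordinates R X + t; the wrist camera has in their place "T_tool_cam" (4x4, takes a point from camera to tool coordinates, whose origin is the TCP and whose axes are the tool frame's). Camera axes: x right, y down, z forward; pixel columns grow to the right and rows downward; lengths in mm; the calibration is good to about 2 mm. A picture is of the moment at which its call begins: read the wrist's pose just before it.
- arm.job_done(): hands the job in, once; it reports no verdict.
The state is a dict: "clock": time; "joints": joint angles; "joint_vel": joint speeds; "joint_efforts": joint torques, N m; "position": TCP position; "ee_rot": TCP orientation; "contact_force": force on the tool from outside, world axes, zero at the start; "wrist_torque": the same for the moment, N m; "gripper_width": finger opening in mm.
Only numpy, scipy, OpenCV 4.12 (cv2) and the standard library are available. Lean on these libraries where they do the work, as an engineer would, in place of code of your own. Each camera call takes 0.05 s, during which the arm holds its last target.

### The job

Put the flat dog-bone specimen (the bar with broad ends and a narrow middle) from the rack into the specimen box: press the sprung flap in the top of the box down, hold it open while you pass the specimen through and let it go inside, then draw back so that the flap swings fully shut over it. Leave the other specimens and everything else on the table where they are.

Things in the scene. Friction and masses are not known exactly. Their poses are not given: they have to be found in the camera images.
- specimen_mid (a point): The specimen to put away: flat steel dog-bone bar, 110 mm long, 8 mm thick, about 0.13 kg, broad ends (28 mm wide, 25 mm long each) and a narrow middle 14 mm wide, 60 mm long, to be gripped across. The point is its centre, half-way up (34 mm above the table at the start); x along its length, y across its width, z up.
- rack: Fixed rack, origin at the centre of its underside on the table: base plate 130 x 240 x 6 mm and two black rails along y at x = -43 and +43 mm, 14 mm thick, tops 30 mm above the table. Three specimens lie flat across the rails, along x, at y about -78, 0, +78 mm in any order, free space under their middles. 6 mm pegs stand 6 mm above the rails at y = -115, -40, 40, 115 mm.
- box: Fixed grey sheet-metal box, 220 (x) x 190 (y) x 170 mm high, clear panel on its +x side, walls 4 mm, rubber floor 5 mm, empty. Origin at the centre of its underside, on the table. In the middle of its top an opening 160 mm long (x) by 110 mm wide (y), closed by the sprung flap.
- opening (a point): Centre of the opening, level with the top of the box (170 mm above the table); axes as the box.
- flap (a joint): Aluminium flap filling the opening, 156 x 106 x 3 mm, hinged along the opening's edge on the box's +y side (two steel hinge barrels on top). rad: 0 = shut, flush; grows as it swings down into the box, to 1.35. A spring shuts it: 0.3 N m to start, 0.46 at 1.1 rad (5 to 10 N pressed half-way out), more than a specimen's weight can open. Let go, it shuts within 0.5 s.
- bar_mid (a point): Bystander on the rack: a plain straight flat steel bar, 110 x 20 x 8 mm, no broad ends. Point at its centre.
- round_mid (a point): Bystander on the rack: a round steel specimen, 12 mm diameter in the middle, with square block ends 22 x 22 x 24 mm, 110 mm long. Point at its centre.
- caliper: Bystander: steel caliper with black housing, 200 mm long, 12 mm high, lying on the table between rack and box. Origin on its underside.
- calculator: Bystander: black desk calculator 150 x 80 x 16 mm. Origin at the centre of its underside.
- jaw_a: Bystander: dark steel jaw block 50 x 30 x 36 mm. Origin at the centre of its underside.
- jaw_b: Bystander: a second such jaw block.
- spanner: Bystander: steel spanner 170 mm long on the table.
- mug: Bystander: white mug, 80 mm across, 90 mm high. Origin at the centre of its underside.
- mouse: Bystander: black computer mouse, 60 mm across, 34 mm high, on a thin grey mat. Origin at the centre of its underside.
There are look-alikes about, which are no part of the job. What is shaped like the part that bears specimen_mid but pink is not meant.

How it is judged:
By the outcome, as a careful person would: the job done as asked, in the order asked, and still so for the second after the job is handed in, with the robot touching nothing.
It also fails if it takes over 53 s, if anything falls off the work surface, if the arm or the gripper's body presses on something with over 40 N, if the wrist force passes 120 N, or if a joint passes its speed limit or range.

## Working session

There is one attempt and no reset: what is moved stays moved. The work goes in short steps, Python scripts to look and compute and a shell command to move; the robot and the scene stay as the last step left them, time stands still between calls to the robot, and variables do not carry over. Pictures are saved under pics/ and viewed, and the job is handed in when it is done.

```bash
ls; mkdir -p pics; python3 - <<'E'
from bench import arm
import cv2
print(arm.read_state(), arm.grip_point_offset)
for n in ["scene","side","wrist"]:
    d=arm.get_image(n)
    cv2.imwrite(f"pics/{n}0.png",d["img"][:,:,::-1])
    import pickle; pickle.dump(d,open(f"{n}0.pkl","wb"))
    print(n,d["intrinsics"].tolist(),[d[k].round(3).tolist() for k in d if k in("R","t","T_tool_cam")])
E
```

```text
pics
{'clock': 0.0, 'joints': array([-8.99371239e-01,  3.85562547e-01,  6.61183207e-03, -4.67159079e-04,
       -1.19399413e+00, -2.58622616e-01]), 'joint_vel': array([ 1.65787576e-03, -1.40420837e-04,  8.70683444e-05, -1.01781328e-03,
       -1.24333328e-03,  7.85801696e-04]), 'joint_efforts': array([-1.44280248e-04, -3.92287016e+01,  1.88402957e+01,  4.18639988e+00,
       -4.59456991e-03, -1.48598343e-05]), 'position': array([ 250.48813155, -571.88561732,  194.7172985 ]), 'ee_rot': array([ 5.47256430e-01,  8.36964275e-01,  5.44360920e-04, -9.51226426e-04]), 'contact_force': array([ 0.12345428,  0.75910585, -0.56235081]), 'wrist_torque': array([ 0.00034672,  0.00133561, -0.01766422]), 'gripper_width': 85.63551432692908} -18.700000000000003
scene [[459.047205054599, 0.0, 317.25422725053255], [0.0, 459.047205054599, 233.57514157007373], [0.0, 0.0, 1.0]] [[[-0.764, 0.646, 0.01], [0.388, 0.472, -0.792], [-0.516, -0.601, -0.611]], [406.394, -123.691, 1710.692]]
side [[562.1454847849416, 0.0, 323.33285237951037], [0.0, 562.1454847849416, 240.2803996276682], [0.0, 0.0, 1.0]] [[[0.982, -0.188, -0.014], [-0.121, -0.57, -0.813], [0.145, 0.8, -0.582]], [-553.036, 183.81, 1491.156]]
wrist [[340.13594015277215, 0.0, 319.6280156154552], [0.0, 340.13594015277215, 243.80368288659847], [0.0, 0.0, 1.0]] [[[1.0, -0.0, -0.0, 0.557], [0.0, 0.964, 0.265, -66.449], [0.0, -0.265, 0.964, -178.036], [0.0, 0.0, 0.0, 1.0]]]
```

View pics/scene0.png

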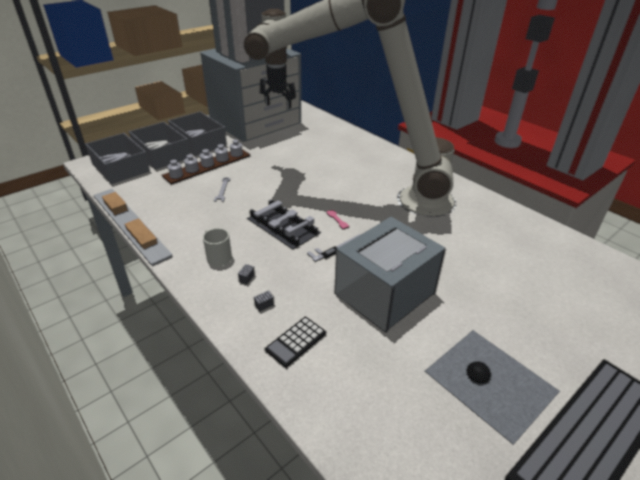

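View pics/side0.png

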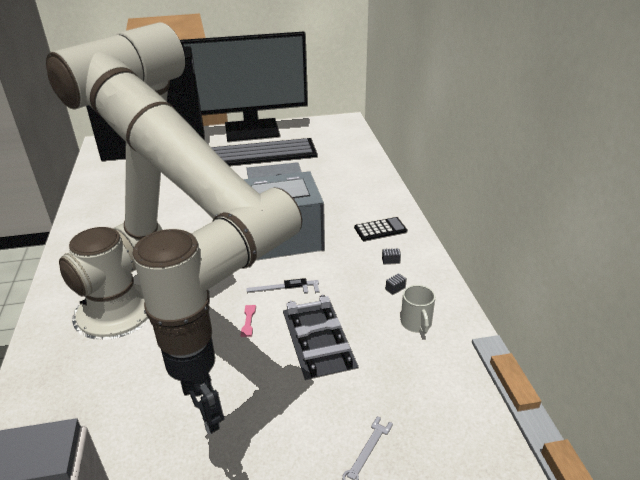

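View pics/wrist0.png

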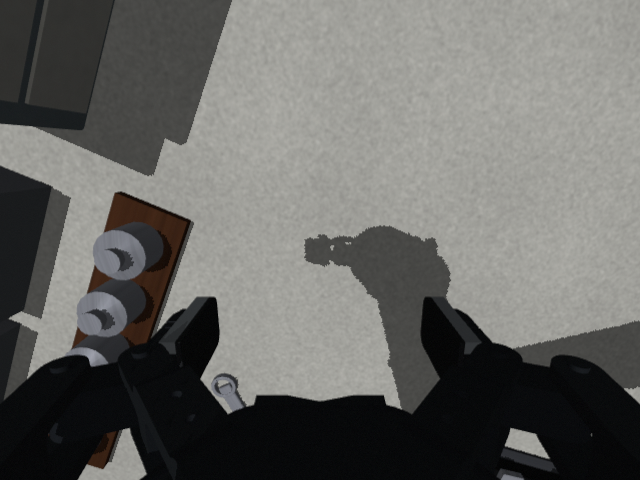

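```bash
python3 - <<'E'
import cv2
a=cv2.imread("pics/side0.png")[285:385,235:365]
cv2.imwrite("pics/side0c.png",cv2.resize(a,None,fx=6,fy=6,interpolation=cv2.INTER_CUBIC))
a=cv2.imread("pics/scene0.png")[190:330,240:450]
cv2.imwrite("pics/scene0c.png",cv2.resize(a,None,fx=3.8,fy=3.8,interpolation=cv2.INTER_CUBIC))
a=cv2.imread("pics/side0.png")[155:265,225:335]
cv2.imwrite("pics/side0b.png",cv2.resize(a,None,fx=5,fy=5,interpolation=cv2.INTER_CUBIC))
E
```

```text
(no output)
```

View pics/side0c.png

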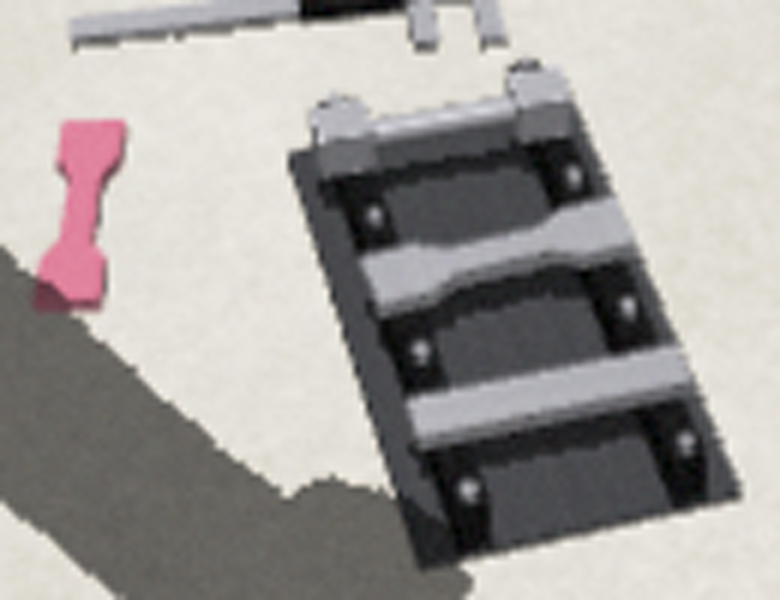

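View pics/scene0c.png

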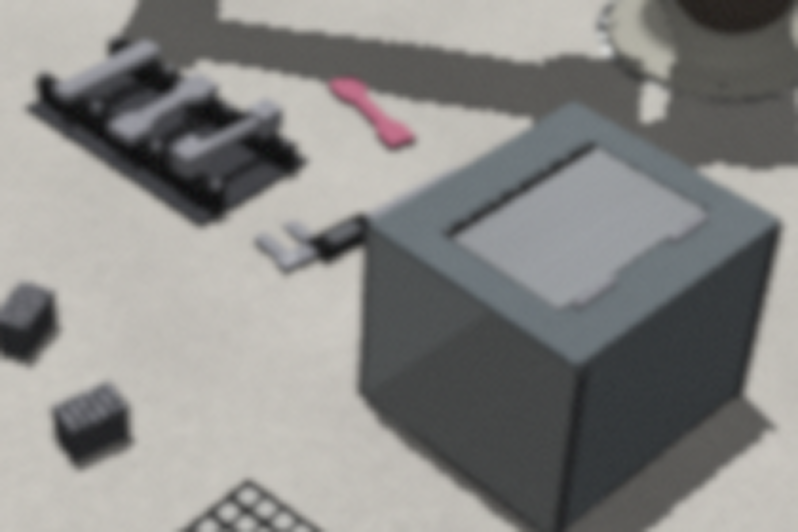

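View pics/side0b.png

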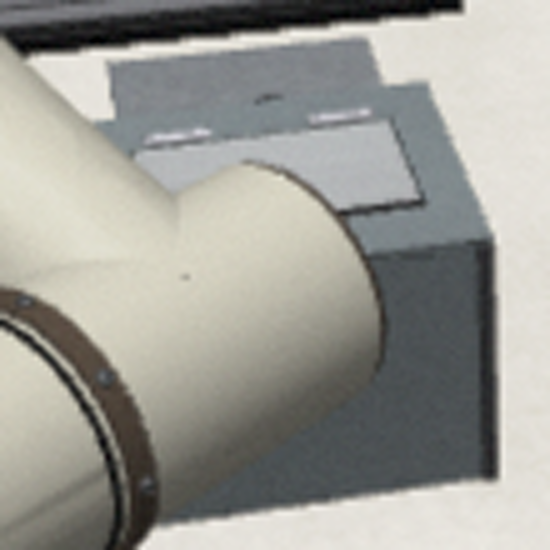

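```bash
cat > h.py <<'E'
import numpy as np, pickle
from scipy.spatial.transform import Rotation as Rot
def ray(d,uv,z):
    K=d["intrinsics"];R=d["R"];t=d["t"]
    v=R.T@np.linalg.inv(K)@np.array([*uv,1.]); c=-R.T@t
    return c+v*(z-c[2])/v[2]
def dep(d,uv):
    K=d["intrinsics"];z=d["depth"][int(round(uv[1])),int(round(uv[0]))]
    return d["R"].T@(np.linalg.inv(K)@np.array([*uv,1.])*z-d["t"])
def wcam(d,s):
    T=np.eye(4);T[:3,:3]=Rot.from_quat(s["ee_rot"]).as_matrix();T[:3,3]=s["position"]
    M=np.linalg.inv(T@d["T_tool_cam"]); d["R"]=M[:3,:3];d["t"]=M[:3,3];return d
E
python3 - <<'E'
from h import *
np.set_printoptions(precision=1,suppress=True)
s=pickle.load(open("side0.pkl","rb"));c=pickle.load(open("scene0.pkl","rb"))
S=lambda x,y:(x/6+235-.4,y/6+285-.4)
C=lambda x,y:(x/3.8+240-.4,y/3.8+190-.4)
for n,p in dict(L=(370,280),R=(626,222),mid=(498,251),barL=(412,420),barR=(690,365)).items(): print(n,ray(s,S(*p),38),dep(s,S(*p)))
for n,p in dict(dbL=(122,125),dbR=(205,92)).items(): print(n,ray(c,C(*p),38),dep(c,C(*p)))
for p in [(575,103),(780,225),(580,365),(362,222),(597,147),(708,213),(563,308),(450,233)]: print(ray(c,C(*p),170),dep(c,C(*p)))
B=lambda x,y:(x/5+225-.4,y/5+155-.4)
for p in [(429,85),(495,240),(390,122),(425,203)]: print('side',ray(s,B(*p),170),dep(s,B(*p)))
E
```

```text
L [ 455.7 -215.4   38. ] [ 455.9 -212.8   35.4]
R [ 563.9 -203.6   38. ] [ 564.3 -202.1   36.5]
mid [ 509.3 -209.6   38. ] [ 509.5 -208.2   36.7]
barL [ 460.2 -293.6   38. ] [ 460.9 -288.    32. ]
barR [ 571.7 -287.    38. ] [ 580.6 -250.6   -1. ]
dbL [ 554.8 -208.5   38. ] [ 553.  -211.2   35.6]
dbR [ 468. -202.   38.] [ 468.7 -201.    38.9]
[371.5 138.3 170. ] [371.3 138.1 169.8]
[369.6 329.5 170. ] [370.8 330.2 171. ]
[581.6 335.3 170. ] [580.3 334.3 168.5]
[592.8 141.2 170. ] [458.6  -0.   10.1]
[400.5 186.8 170. ] [400.1 186.5 169.6]
[398.1 288.8 170. ] [401.5 291.  173.2]
[550.3 291.7 170. ] [549.9 291.4 169.6]
[553.8 188.9 170. ] [554.1 189.2 170.3]
side [587.7 328.6 170. ] [588.2 331.9 168.2]
side [593.4 141.4 170. ] [643.6 415.7  -2.7]
side [556.7 287.8 170. ] [557.7 294.6 166.2]
side [561.5 189.7 170. ] [561.1 187.4 171.4]
```

```bash
cat >> h.py <<'E'
def plan(target, yaw_x=None, s=None):
    "print tool-frame shift from now to target"
    from bench import arm
    s=s or arm.read_state(); R=Rot.from_quat(s["ee_rot"]).as_matrix()
    d=np.array(target)-s["position"]
    print("clock",s["clock"],"pos",s["position"].round(1),"toolx deg",np.degrees(np.arctan2(R[1,0],R[0,0])).round(2),"z",R[:,2].round(3),"F",s["contact_force"].round(1),"w",round(s["gripper_width"],1))
    print("now-frame shift",(R.T@d).round(1))
    if yaw_x is not None:
        a=np.radians(yaw_x);R2=np.array([[np.cos(a),np.sin(a),0],[np.sin(a),-np.cos(a),0],[0,0,-1.]])
        print("rotvec needed",Rot.from_matrix(R.T@R2).as_rotvec().round(4),"after-turn shift",(R2.T@d).round(1))
E
python3 -c "
from h import *
plan([505,-209,190],94)"
python3 -m jog '[{"rz":0.114},{"rz":0.114},{"rz":0.114}]'
python3 -c "
from h import *
plan([505,-209,190],94)"
```

```text
clock 0.15 pos [ 250.5 -572.1  195. ] toolx deg 113.64 z [-0.001  0.001 -1.   ] F [ 0.2  0.2 -0.9] w 85.5
now-frame shift [230.5 378.7   5.3]
rotvec needed [-0.0004 -0.0016  0.3429] after-turn shift [344.4 279.2   5. ]
clock 0.15 pos [ 250.5 -572.1  195. ] toolx deg 113.64 z [-0.001  0.001 -1.   ] F [ 0.2  0.2 -0.9] w 85.5
now-frame shift [230.5 378.7   5.3]
rotvec needed [-0.0004 -0.0016  0.3429] after-turn shift [344.4 279.2   5. ]$[0]: bad value
```

```bash
python3 -m jog '[{"hand":85,"dx":0,"dy":0,"dz":0,"rx":0,"ry":0,"rz":0.114},{"hand":85,"dx":0,"dy":0,"dz":0,"rx":0,"ry":0,"rz":0.114},{"hand":85,"dx":0,"dy":0,"dz":0,"rx":0,"ry":0,"rz":0.114}]'; python3 -m jog --help | head -30
```

```text
clock: 0.4
position: [250.6, -572.2, 195.3]
ee_rot: [0.684, 0.73, 0.0, -0.0]
contact_force: [-0.8, 0.8, -0.4]
gripper_width: 84.8invalid input: not JSON, or not a number
```

```bash
python3 -m jog '[{"hand":85,"dx":31,"dy":25,"dz":0,"rx":0,"ry":0,"rz":0},{"hand":85,"dx":31,"dy":25,"dz":0,"rx":0,"ry":0,"rz":0},{"hand":85,"dx":31,"dy":25,"dz":0,"rx":0,"ry":0,"rz":0},{"hand":85,"dx":31,"dy":25,"dz":0,"rx":0,"ry":0,"rz":0},{"hand":85,"dx":31,"dy":25,"dz":0,"rx":0,"ry":0,"rz":0}]'
python3 -m jog '[{"hand":85,"dx":31,"dy":25,"dz":0,"rx":0,"ry":0,"rz":0},{"hand":85,"dx":31,"dy":25,"dz":0,"rx":0,"ry":0,"rz":0},{"hand":85,"dx":31,"dy":25,"dz":0,"rx":0,"ry":0,"rz":0},{"hand":85,"dx":31,"dy":25,"dz":0,"rx":0,"ry":0,"rz":0},{"hand":85,"dx":31,"dy":25,"dz":0,"rx":0,"ry":0,"rz":0}]'
cat > snap.py <<'E'
import sys,cv2
from bench import arm
from h import *
for a in sys.argv[1:]:
    n,f=a.split(":"); s=arm.read_state(); d=arm.get_image(n)
    if n=="wrist": wcam(d,s)
    pickle.dump(d,open(f+".pkl","wb")); cv2.imwrite(f"pics/{f}.png",d["img"][:,:,::-1])
E
python3 -c "
from h import *
plan([505,-209,190],94)"; python3 snap.py wrist:w1
```

```text
clock: 0.82
position: [364.9, -407.3, 195.5]
ee_rot: [0.682, 0.731, 0.0, -0.0]
contact_force: [1.0, -0.5, 0.3]
gripper_width: 85.1
clock: 1.23
position: [478.8, -243.7, 195.8]
ee_rot: [0.682, 0.732, -0.0, -0.0]
contact_force: [0.8, -0.8, 0.0]
gripper_width: 84.9
clock 1.2333 pos [ 478.8 -243.7  195.8] toolx deg 94.06 z [-0.  0. -1.] F [ 0.8 -0.8  0. ] w 84.9
now-frame shift [32.7 28.6  5.8]
rotvec needed [-0.0001 -0.0001  0.0011] after-turn shift [32.7 28.6  5.8]
```

View pics/w1.png

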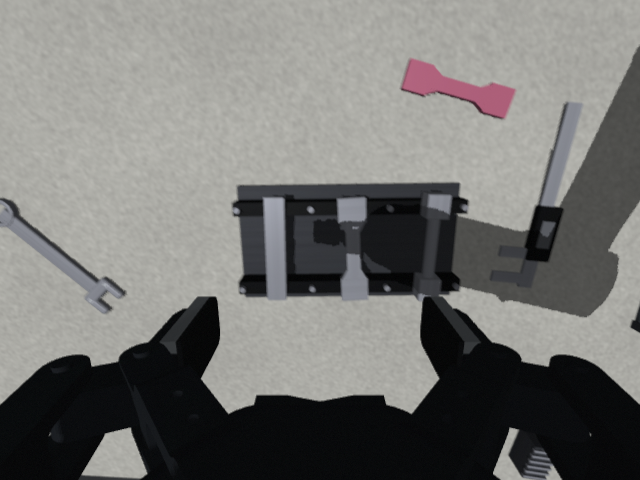

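```bash
python3 - <<'E'
import cv2
a=cv2.imread("pics/w1.png")[180:305,300:420]
cv2.imwrite("pics/w1c.png",cv2.resize(a,None,fx=4.8,fy=4.8,interpolation=cv2.INTER_CUBIC))
E
```

```text
(no output)
```

View pics/w1c.png

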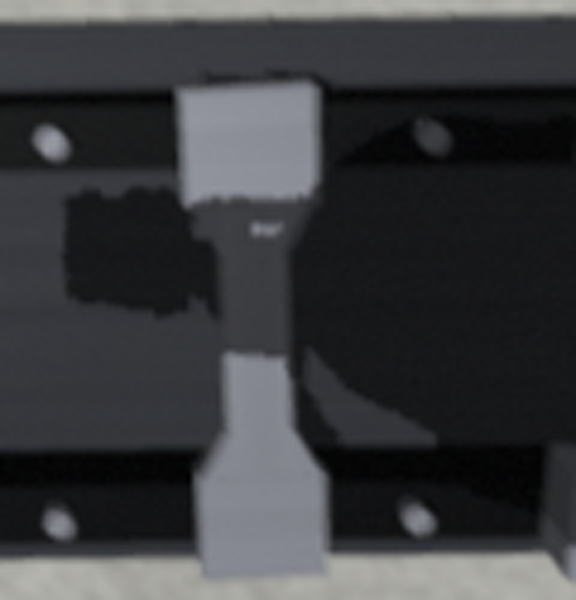

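```bash
python3 - <<'E'
from h import *
np.set_printoptions(precision=1,suppress=True)
d=pickle.load(open("w1.pkl","rb"))
W=lambda x,y:(x/4.8+300-.4,y/4.8+180-.4)
P={k:ray(d,W(*p),38) for k,p in dict(tl=(178,92),tr=(310,82),bl=(203,576),br=(325,570),m=(255,330)).items()}
for k in P: print(k,P[k])
a=(P['tl']+P['tr'])/2;b=(P['bl']+P['br'])/2
print((a+b)/2,np.linalg.norm(a-b),np.degrees(np.arctan2(*(b-a)[1::-1])), np.linalg.norm(P['tl']-P['tr']))
print(dep(d,W(264,500)),dep(d,W(244,140)),dep(d,W(255,380)))
c=(a+b)/2
plan([c[0],c[1],60],np.degrees(np.arctan2(*(b-a)[1::-1]))+90)
E
```

```text
tl [ 457.2 -227.7   38. ]
tr [ 453.2 -200.8   38. ]
bl [ 564.6 -213.    38. ]
br [ 561.3 -186.    38. ]
m [ 506.8 -207.    38. ]
[ 509.1 -206.9   38. ] 108.7432288455744 7.781465653111626 27.17518341996975
[ 545.8 -201.2   37.5] [ 466.1 -213.2   38.4] [ 518.1 -205.9   37.8]
clock 1.2833 pos [ 482.7 -239.6  195.7] toolx deg 94.36 z [ 0.  0. -1.] F [2.2 1.3 0.2] w 85.2
now-frame shift [ 30.6  28.5 135.8]
rotvec needed [ 0.  -0.  -0.1] after-turn shift [ 28.9  30.6 135.7]
```

```bash
python3 -m jog '[{"hand":50,"dx":0,"dy":0,"dz":0,"rx":0,"ry":0,"rz":-0.055},{"hand":50,"dx":15,"dy":15,"dz":0,"rx":0,"ry":0,"rz":0},{"hand":50,"dx":14,"dy":15,"dz":30,"rx":0,"ry":0,"rz":0},{"hand":50,"dx":0,"dy":0,"dz":40,"rx":0,"ry":0,"rz":0},{"hand":50,"dx":0,"dy":0,"dz":20,"rx":0,"ry":0,"rz":0}]'
python3 -m jog '[{"hand":50,"dx":0,"dy":0,"dz":0,"rx":0,"ry":0,"rz":0}]'
python3 -c "
from h import *
plan([509.5,-207.5,16],97.5)"; python3 snap.py wrist:w2
```

```text
clock: 1.7
position: [502.5, -211.4, 102.0]
ee_rot: [0.661, 0.75, -0.001, -0.003]
contact_force: [-1.1, 0.4, -1.3]
gripper_width: 50.1
clock: 1.78
position: [500.3, -211.7, 100.5]
ee_rot: [0.661, 0.75, -0.003, -0.005]
contact_force: [0.2, 0.3, -0.0]
gripper_width: 50.0
clock 1.7833 pos [ 500.3 -211.7  100.5] toolx deg 97.18 z [-0.011  0.003 -1.   ] F [ 0.2  0.3 -0. ] w 50.0
now-frame shift [ 2.7 10.6 84.4]
rotvec needed [-0.0108 -0.0042 -0.0056] after-turn shift [ 3.   9.7 84.5]
```

View pics/w2.png

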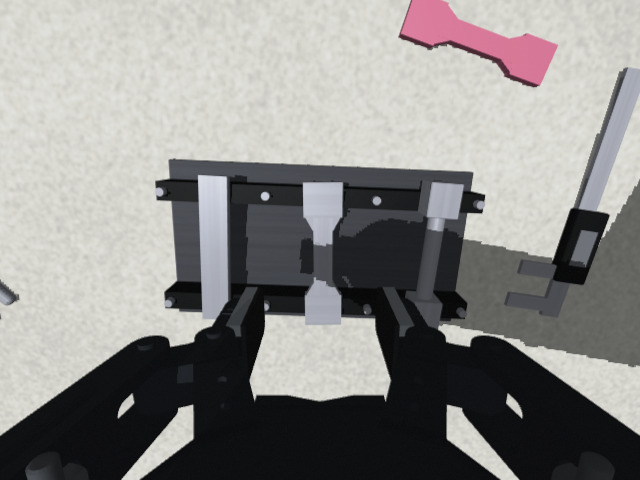

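```bash
python3 - <<'E'
import cv2
a=cv2.imread("pics/w2.png")[170:335,270:380]
cv2.imwrite("pics/w2c.png",cv2.resize(a,None,fx=3.6,fy=3.6,interpolation=cv2.INTER_CUBIC))
E
```

```text
(no output)
```

View pics/w2c.png

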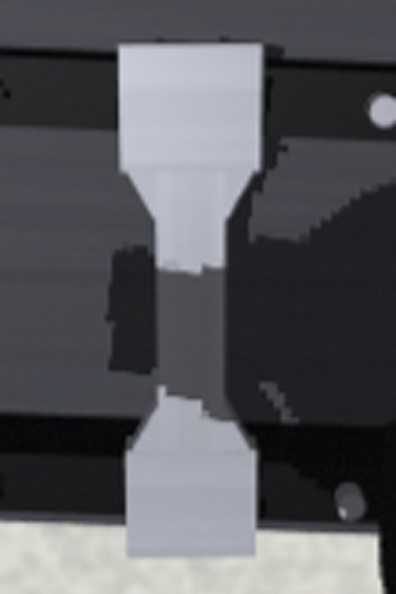

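```bash
python3 - <<'E'
from h import *
np.set_printoptions(precision=1,suppress=True)
d=pickle.load(open("w2.pkl","rb"))
W=lambda x,y:(x/3.6+270-.4,y/3.6+170-.4)
P=[ray(d,W(*p),38) for p in [(118,44),(263,42),(127,555),(255,556)]]
for p in P: print(p)
a=(P[0]+P[1])/2;b=(P[2]+P[3])/2;c=(a+b)/2;y=np.degrees(np.arctan2(*(b-a)[1::-1]))
print(c,np.linalg.norm(a-b),np.linalg.norm(P[0]-P[1]),np.linalg.norm(P[2]-P[3]),y)
plan([c[0],c[1],16],y+90)
E
```

```text
[ 456.1 -228.6   38. ]
[ 452.2 -200.7   38. ]
[ 564.7 -214.4   38. ]
[ 561.5 -186.7   38. ]
[ 508.6 -207.6   38. ] 109.86149667349244 28.19152579230456 27.815258384275374 7.351511573484593
clock 1.8333 pos [ 502.5 -212.7  103.6] toolx deg 97.22 z [-0.  0. -1.] F [ 0.6 -0.2 -0.3] w 50.2
now-frame shift [ 4.2  7.2 87.5]
rotvec needed [-0. -0. -0.] after-turn shift [ 4.3  6.7 87.6]
```

```bash
python3 -m jog '[{"hand":50,"dx":4,"dy":7,"dz":25,"rx":0,"ry":0,"rz":0},{"hand":50,"dx":0,"dy":0,"dz":25,"rx":0,"ry":0,"rz":0},{"hand":50,"dx":0,"dy":0,"dz":20,"rx":0,"ry":0,"rz":0},{"hand":50,"dx":0,"dy":0,"dz":10,"rx":0,"ry":0,"rz":0},{"hand":50,"dx":0,"dy":0,"dz":5,"rx":0,"ry":0,"rz":0}]'
python3 -m jog '[{"hand":50,"dx":0,"dy":0,"dz":0,"rx":0,"ry":0,"rz":0},{"hand":50,"dx":0,"dy":0,"dz":0,"rx":0,"ry":0,"rz":0}]'
python3 -c "
from h import *
plan([508.6,-207.6,16],97.35)"
```

```text
clock: 2.25
position: [511.2, -208.6, 21.0]
ee_rot: [0.661, 0.75, -0.0, 0.0]
contact_force: [0.4, -0.0, -0.6]
gripper_width: 50.0
clock: 2.42
position: [512.1, -208.6, 22.3]
ee_rot: [0.661, 0.75, 0.001, 0.001]
contact_force: [-0.7, 1.0, 0.5]
gripper_width: 50.0
clock 2.4167 pos [ 512.1 -208.6   22.3] toolx deg 97.23 z [ 0.003 -0.001 -1.   ] F [-0.7  1.   0.5] w 50.0
now-frame shift [ 1.5 -3.3  6.3]
rotvec needed [ 0.0026  0.0011 -0.0022] after-turn shift [ 1.5 -3.3  6.3]
```

```bash
python3 -m jog '[{"hand":50,"dx":1,"dy":-3,"dz":5,"rx":0,"ry":0,"rz":0},{"hand":12,"dx":0,"dy":0,"dz":0,"rx":0,"ry":0,"rz":0},{"hand":8,"dx":0,"dy":0,"dz":0,"rx":0,"ry":0,"rz":0},{"hand":5,"dx":0,"dy":0,"dz":0,"rx":0,"ry":0,"rz":0},{"hand":5,"dx":0,"dy":0,"dz":0,"rx":0,"ry":0,"rz":0}]'
python3 -m jog '[{"hand":5,"dx":0,"dy":0,"dz":0,"rx":0,"ry":0,"rz":0},{"hand":5,"dx":0,"dy":0,"dz":0,"rx":0,"ry":0,"rz":0},{"hand":5,"dx":0,"dy":0,"dz":0,"rx":0,"ry":0,"rz":0}]'
python3 -c "
from h import *
plan([508.6,-207.6,16],97.35)"
```

```text
clock: 2.83
position: [507.9, -207.6, 16.2]
ee_rot: [0.661, 0.75, 0.0, 0.0]
contact_force: [-0.6, -0.2, 0.1]
gripper_width: 5.4
clock: 3.08
position: [507.7, -207.6, 15.9]
ee_rot: [0.661, 0.75, 0.0, 0.0]
contact_force: [-0.3, 0.3, -0.8]
gripper_width: 4.7
clock 3.0833 pos [ 507.7 -207.6   15.9] toolx deg 97.21 z [ 0. -0. -1.] F [-0.3  0.3 -0.8] w 4.7
now-frame shift [-0.1  0.8 -0.1]
rotvec needed [ 0.0001  0.0001 -0.0024] after-turn shift [-0.1  0.8 -0.1]
```

```bash
python3 snap.py wrist:w3 side:s3; python3 - <<'E'
import cv2
a=cv2.imread("pics/s3.png")[230:400,230:400]
cv2.imwrite("pics/s3c.png",cv2.resize(a,None,fx=3.5,fy=3.5,interpolation=cv2.INTER_CUBIC))
E
```

```text
(no output)
```

View pics/w3.png

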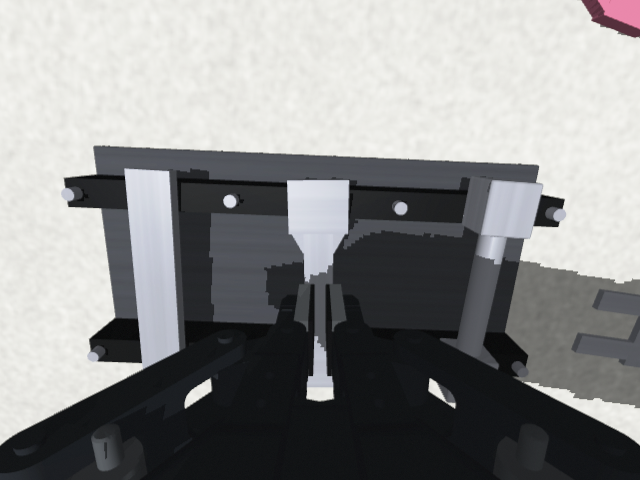

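View pics/s3c.png

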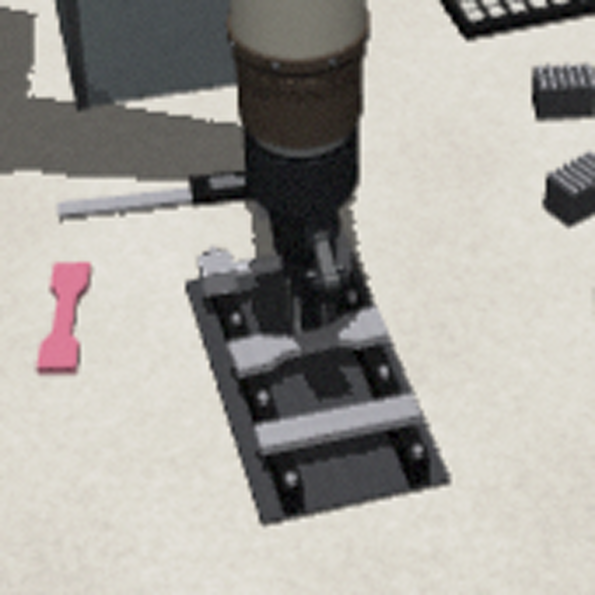

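```bash
python3 - <<'E'
import cv2
from h import *
np.set_printoptions(precision=1,suppress=True)
a=cv2.imread("pics/w3.png")[225:405,240:400]
cv2.imwrite("pics/w3c.png",cv2.resize(a,None,fx=4,fy=4,interpolation=cv2.INTER_CUBIC)[:600])
a=cv2.imread("pics/s3.png")[290:345,285:350]
cv2.imwrite("pics/s3d.png",cv2.resize(a,None,fx=10,fy=10,interpolation=cv2.INTER_CUBIC))
d=pickle.load(open("w3.pkl","rb"))
for p in [(303,292),(306,310),(318,290),(320,310),(320,330),(320,350),(334,292),(336,310),(320,385),(318,250)]: print(p,d["depth"][p[1],p[0]],dep(d,p))
E
```

```text
(303, 292) 138.89743 [ 497.8 -215.    65.2]
(306, 310) 124.23387 [ 498.  -213.1   80.5]
(318, 290) 168.66975 [ 508.  -207.7   37.4]
(320, 310) 170.83606 [ 518.3 -205.3   38. ]
(320, 330) 173.48273 [ 529.2 -204.    38.3]
(320, 350) 176.54211 [ 540.7 -202.5   38.3]
(334, 292) 138.8476 [ 496.2 -202.4   65.2]
(336, 310) 123.28563 [ 496.2 -202.3   81.4]
(320, 385) 182.48439 [ 562.  -199.8   38.1]
(318, 250) 163.57117 [ 487.6 -210.2   37. ]
```

View pics/w3c.png

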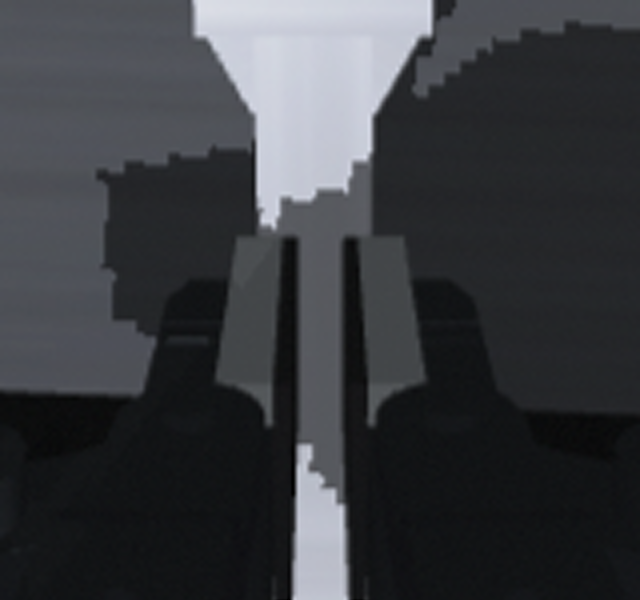

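View pics/s3d.png

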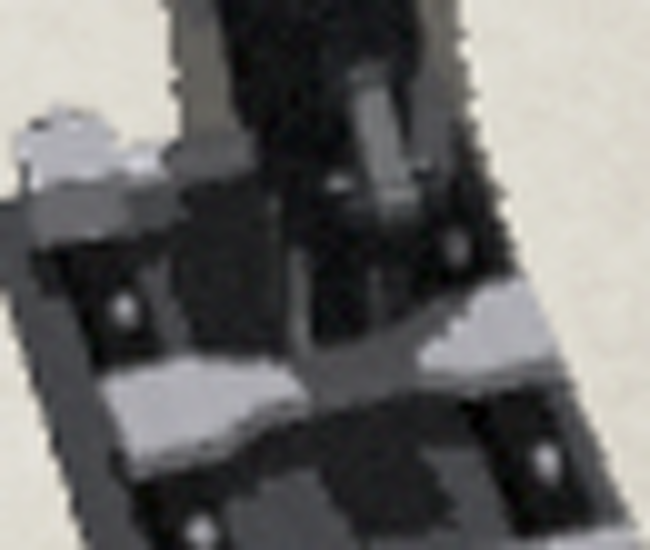

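```bash
python3 - <<'E'
from h import *
np.set_printoptions(precision=1,suppress=True)
d=pickle.load(open("w3.pkl","rb"))
for c in (305,307,309,333,336):
  for r in range(281,326,4): print(c,r,dep(d,(c,r)),end=' ')
  print()
d=pickle.load(open("s3.pkl","rb"))
for p in [(315,307),(310,318),(315,321),(318,325),(314,326),(322,314)]: print(p,dep(d,p))
E
```

```text
305 281 [ 504.  -214.6   37.5] 305 285 [ 498.1 -214.4   56.7] 305 289 [ 497.8 -214.3   61.9] 305 293 [ 498.8 -214.1   63.6] 305 297 [ 498.2 -213.9   69. ] 305 301 [ 497.5 -213.8   74. ] 305 305 [ 498.3 -213.6   75.8] 305 309 [ 498.  -213.5   79.8] 305 313 [ 498.5 -213.3   81.9] 305 317 [ 497.8 -213.2   86.3] 305 321 [ 498.4 -213.1   88. ] 305 325 [ 499.4 -212.9   89.1] 
307 281 [ 503.3 -213.6   38.8] 307 285 [ 497.5 -213.6   58.1] 307 289 [ 497.7 -213.4   61.9] 307 293 [ 498.2 -213.3   64.8] 307 297 [ 497.7 -213.1   69.8] 307 301 [ 497.6 -213.    73.7] 307 305 [ 498.1 -212.9   76.1] 307 309 [ 498.5 -212.7   78.7] 307 313 [ 497.6 -212.7   83.6] 307 317 [ 498.1 -212.5   85.6] 307 321 [ 497.8 -212.4   89. ] 307 325 [ 499.8 -212.2   88.1] 
309 281 [ 503.1 -212.7   39.1] 309 285 [ 497.6 -212.7   57.6] 309 289 [ 497.8 -212.6   61.3] 309 293 [ 497.9 -212.5   65.1] 309 297 [ 497.5 -212.4   69.9] 309 301 [ 497.6 -212.2   73.4] 309 305 [ 497.4 -212.2   77.4] 309 309 [ 497.4 -212.    80.6] 309 313 [ 497.9 -211.9   82.9] 309 317 [ 497.6 -211.8   86.5] 309 321 [ 498.3 -211.7   88. ] 309 325 [ 499
[... 268 characters left out ...]
33 313 [ 496.8 -203.4   82.9] 333 317 [ 496.8 -203.5   85.8] 333 321 [ 497.3 -203.5   87.9] 333 325 [ 498.5 -203.4   88.5] 
336 281 [ 514.1 -196.4    6.5] 336 285 [ 496.4 -201.2   56.9] 336 289 [ 496.3 -201.4   61.5] 336 293 [ 496.2 -201.6   65.9] 336 297 [ 496.7 -201.7   68.8] 336 301 [ 496.7 -201.8   72.5] 336 305 [ 496.8 -202.    75.8] 336 309 [ 496.3 -202.2   80.3] 336 313 [ 496.3 -202.4   83.5] 336 317 [ 496.1 -202.6   87. ] 336 321 [ 496.8 -202.6   88.6] 336 325 [ 495.5 -203.    93.9] 
(315, 307) [ 502.2 -223.4  115.6]
(310, 318) [ 501.  -142.4    5.3]
(315, 321) [ 502.3 -215.8   63.4]
(318, 325) [ 511.3 -203.9   37. ]
(314, 326) [ 501.  -206.2   37.9]
(322, 314) [ 512.6 -256.9  122. ]
```

```bash
python3 -m jog '[{"hand":40,"dx":0,"dy":0,"dz":0,"rx":0,"ry":0,"rz":0},{"hand":40,"dx":0,"dy":0,"dz":0,"rx":0,"ry":0,"rz":0},{"hand":40,"dx":0,"dy":0,"dz":0,"rx":0,"ry":0,"rz":0},{"hand":40,"dx":0,"dy":1,"dz":10,"rx":0,"ry":0,"rz":0},{"hand":40,"dx":0,"dy":0,"dz":0,"rx":0,"ry":0,"rz":0}]'
python3 snap.py wrist:w4 side:s4; python3 - <<'E'
from h import *
import cv2
np.set_printoptions(precision=1,suppress=True)
d=pickle.load(open("w4.pkl","rb"))
plan([0,0,0])
for c in range(270,300,4):
  print(c,[(r,dep(d,(c,r))[2].round(0)) for r in range(276,310,3)])
a=cv2.imread("pics/s4.png")[280:345,275:355]
cv2.imwrite("pics/s4d.png",cv2.resize(a,None,fx=9,fy=9,interpolation=cv2.INTER_CUBIC))
E
```

```text
clock: 3.6
position: [507.6, -207.1, 4.1]
ee_rot: [0.661, 0.75, -0.001, -0.001]
contact_force: [-0.6, -0.8, -0.6]
gripper_width: 39.9
clock 3.7 pos [ 508.1 -207.4    5. ] toolx deg 97.2 z [-0.  0. -1.] F [-0.1 -0.6  0.6] w 39.6
now-frame shift [ 269.4 -478.     5.9]
270 [(276, np.float64(6.0)), (279, np.float64(6.0)), (282, np.float64(7.0)), (285, np.float64(45.0)), (288, np.float64(49.0)), (291, np.float64(52.0)), (294, np.float64(55.0)), (297, np.float64(56.0)), (300, np.float64(56.0)), (303, np.float64(56.0)), (306, np.float64(56.0)), (309, np.float64(56.0))]
274 [(276, np.float64(6.0)), (279, np.float64(5.0)), (282, np.float64(6.0)), (285, np.float64(6.0)), (288, np.float64(43.0)), (291, np.float64(44.0)), (294, np.float64(46.0)), (297, np.float64(45.0)), (300, np.float64(44.0)), (303, np.float64(45.0)), (306, np.float64(46.0)), (309, np.float64(46.0))]
278 [(276, np.float64(6.0)), (279, np.float64(5.0)), (282, np.float64(6.0)), (285, np.float64(5.0)), (288, np.float64(6.0)), (291, np.float64(5.0)), (294, np.float64(5.0)), (297, np.float64(6.0)), (300, np.float64(7.0)), (303, np.
[... 827 characters left out ...]
 np.float64(6.0)), (300, np.float64(6.0)), (303, np.float64(5.0)), (306, np.float64(4.0)), (309, np.float64(6.0))]
294 [(276, np.float64(7.0)), (279, np.float64(6.0)), (282, np.float64(6.0)), (285, np.float64(6.0)), (288, np.float64(6.0)), (291, np.float64(7.0)), (294, np.float64(5.0)), (297, np.float64(6.0)), (300, np.float64(6.0)), (303, np.float64(6.0)), (306, np.float64(5.0)), (309, np.float64(6.0))]
298 [(276, np.float64(6.0)), (279, np.float64(6.0)), (282, np.float64(7.0)), (285, np.float64(7.0)), (288, np.float64(6.0)), (291, np.float64(6.0)), (294, np.float64(6.0)), (297, np.float64(6.0)), (300, np.float64(6.0)), (303, np.float64(6.0)), (306, np.float64(6.0)), (309, np.float64(6.0))]
```

View pics/w4.png

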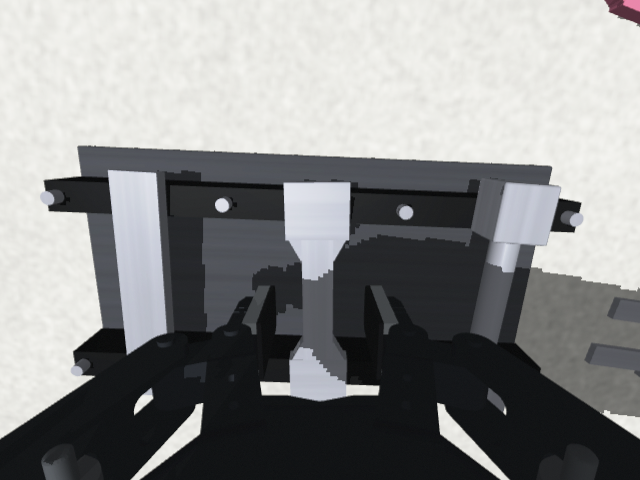

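View pics/s4d.png

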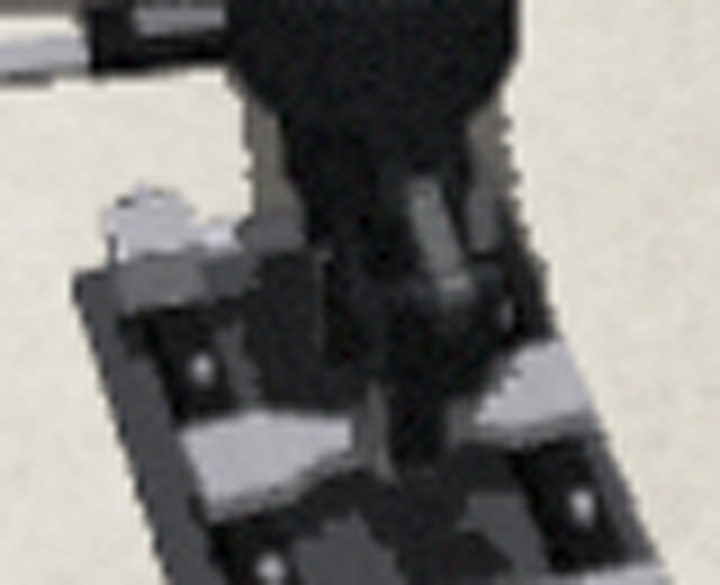

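```bash
python3 -m jog '[{"hand":40,"dx":0,"dy":0,"dz":10,"rx":0,"ry":0,"rz":0},{"hand":40,"dx":0,"dy":0,"dz":10,"rx":0,"ry":0,"rz":0},{"hand":40,"dx":0,"dy":0,"dz":7,"rx":0,"ry":0,"rz":0},{"hand":40,"dx":0,"dy":0,"dz":0,"rx":0,"ry":0,"rz":0}]'
python3 -m jog '[{"hand":40,"dx":0,"dy":0,"dz":0,"rx":0,"ry":0,"rz":0},{"hand":8,"dx":0,"dy":0,"dz":0,"rx":0,"ry":0,"rz":0},{"hand":8,"dx":0,"dy":0,"dz":0,"rx":0,"ry":0,"rz":0},{"hand":5,"dx":0,"dy":0,"dz":0,"rx":0,"ry":0,"rz":0},{"hand":5,"dx":0,"dy":0,"dz":0,"rx":0,"ry":0,"rz":0}]'
```

```text
clock: 4.03
position: [506.9, -207.2, -23.5]
ee_rot: [0.661, 0.75, -0.001, -0.002]
contact_force: [-0.4, -0.4, -0.6]
gripper_width: 40.0
clock: 4.45
position: [509.1, -207.5, -20.7]
ee_rot: [0.661, 0.75, 0.0, 0.001]
contact_force: [-0.1, 0.7, 0.2]
gripper_width: 12.3
```

```bash
python3 -m jog '[{"hand":5,"dx":0,"dy":0,"dz":0,"rx":0,"ry":0,"rz":0},{"hand":5,"dx":0,"dy":0,"dz":0,"rx":0,"ry":0,"rz":0}]'
python3 -m jog '[{"hand":5,"dx":0,"dy":0,"dz":-15,"rx":0,"ry":0,"rz":0},{"hand":5,"dx":0,"dy":0,"dz":-30,"rx":0,"ry":0,"rz":0},{"hand":5,"dx":0,"dy":0,"dz":-35,"rx":0,"ry":0,"rz":0},{"hand":5,"dx":0,"dy":0,"dz":-35,"rx":0,"ry":0,"rz":0},{"hand":5,"dx":0,"dy":0,"dz":-35,"rx":0,"ry":0,"rz":0}]'
python3 -m jog '[{"hand":5,"dx":0,"dy":0,"dz":-40,"rx":0,"ry":0,"rz":0},{"hand":5,"dx":0,"dy":0,"dz":-40,"rx":0,"ry":0,"rz":0},{"hand":5,"dx":0,"dy":0,"dz":-40,"rx":0,"ry":0,"rz":0},{"hand":5,"dx":0,"dy":0,"dz":0,"rx":0,"ry":0,"rz":0},{"hand":5,"dx":0,"dy":0,"dz":0,"rx":0,"ry":0,"rz":0}]'
python3 snap.py side:s5 scene:c5 wrist:w5;python3 - <<'E'
import cv2
a=cv2.imread("pics/s5.png")[100:350,200:450]
cv2.imwrite("pics/s5c.png",cv2.resize(a,None,fx=2.4,fy=2.4,interpolation=cv2.INTER_CUBIC))
E
```

```text
clock: 4.62
position: [509.1, -207.5, -20.7]
ee_rot: [0.661, 0.75, 0.0, 0.0]
contact_force: [-0.4, 0.3, 2.6]
gripper_width: 12.1
clock: 5.03
position: [507.7, -207.2, 129.8]
ee_rot: [0.661, 0.75, -0.0, -0.001]
contact_force: [1.1, 0.7, -1.6]
gripper_width: 12.5
clock: 5.45
position: [509.6, -207.4, 251.2]
ee_rot: [0.661, 0.75, 0.002, 0.002]
contact_force: [-0.6, 1.2, -3.0]
gripper_width: 12.6
```

View pics/s5c.png

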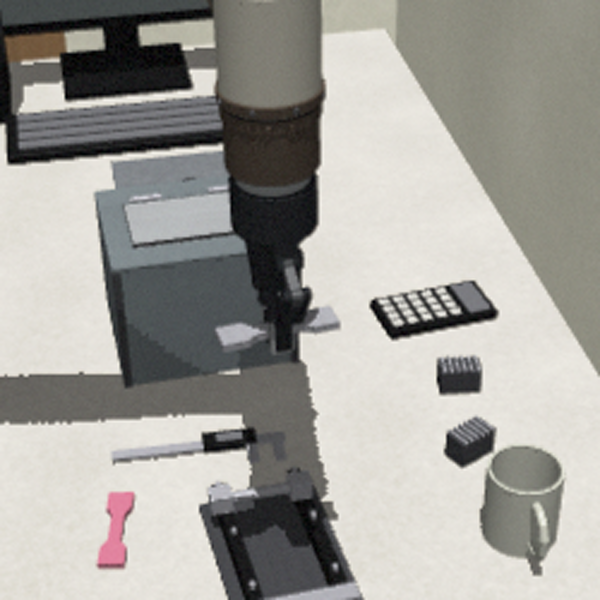

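View pics/w5.png

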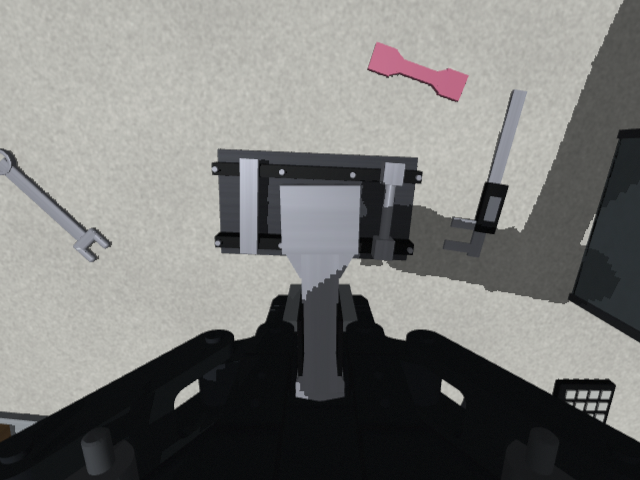

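```bash
cat > prof.py <<'E'
import sys
from h import *
from bench import arm
s=arm.read_state(); R=Rot.from_quat(s["ee_rot"]).as_matrix()
for f in sys.argv[1:]:
    d=pickle.load(open(f+".pkl","rb")); D=d["depth"]; v,u=np.nonzero(D>0)
    X=(np.linalg.inv(d["intrinsics"])@np.vstack([u,v,np.ones_like(u)]))*D[v,u]
    P=(d["R"].T@(X-d["t"][:,None])).T
    T=(P-s["position"])@R
    m=(abs(T[:,0])<110)&(abs(T[:,1])<70)&(T[:,2]>-180)&(T[:,2]<15)
    T=T[m]; print(f,m.sum())
    for z in range(-180,10,8):
        q=T[(T[:,2]>=z)&(T[:,2]<z+8)]
        if len(q)>3: print(z,z+8,len(q),"x",np.percentile(q[:,0],[1,99]).round(0),"y",np.percentile(q[:,1],[1,99]).round(0))
E
python3 prof.py c5 s5 w5
```

```text
c5 1029
-180 -172 69 x [-17.  39.] y [-20.  38.]
-172 -164 57 x [-15.  39.] y [-13.  37.]
-164 -156 19 x [15. 40.] y [-4. 12.]
-156 -148 47 x [-33.  40.] y [-11.  13.]
-148 -140 73 x [-37.  45.] y [-7. 20.]
-140 -132 94 x [-62.  63.] y [-10.  19.]
-132 -124 87 x [-61.  64.] y [-9. 19.]
-124 -116 69 x [-62.  60.] y [-12.  19.]
-116 -108 70 x [-53.  56.] y [-11.  18.]
-108 -100 68 x [-47.  49.] y [-14.  18.]
-100 -92 45 x [-43.  44.] y [-13.  14.]
-92 -84 63 x [-38.  39.] y [-12.  15.]
-84 -76 23 x [-31.  26.] y [ 0. 14.]
-76 -68 29 x [-20.  19.] y [-6. 12.]
-68 -60 98 x [-18.  21.] y [-53.  54.]
-60 -52 89 x [-16.  20.] y [-57.  55.]
-52 -44 16 x [-10.  20.] y [-7. 52.]
-44 -36 13 x [-10.  14.] y [-6.  8.]
s5 1358
-180 -172 126 x [-40.   1.] y [-36.  35.]
-172 -164 70 x [-41.  -7.] y [-35.  27.]
-164 -156 41 x [-41. -21.] y [-9. 12.]
-156 -148 52 x [-45.  -7.] y [-9. 11.]
-148 -140 107 x [-53.  17.] y [-18.  22.]
-140 -132 120 x [-65.  13.] y [-17.  21.]
-132 -124 72 x [-65.  11.] y [-15.  20.]
-124 -116 59 x [-62.  33.] y [-15.  19.]
-116 -108 69 x [-55.  52.] y [-15.  16.]
-108 -100
[... 197 characters left out ...]
2 x [-22.  14.] y [-52.  57.]
-60 -52 125 x [-23.  15.] y [-52.  56.]
-52 -44 24 x [-22.  -9.] y [-39.  13.]
-44 -36 14 x [-15.   2.] y [-7. 14.]
w5 82868
-140 -132 5784 x [-18.  20.] y [-20. -12.]
-132 -124 17137 x [-58.  59.] y [-19.  -3.]
-124 -116 14041 x [-59.  60.] y [-17.  -1.]
-116 -108 12161 x [-54.  55.] y [-17.   9.]
-108 -100 6739 x [-49.  51.] y [-17.  10.]
-100 -92 6018 x [-44.  46.] y [-12.  10.]
-92 -84 4988 x [-40.  42.] y [-13.   9.]
-84 -76 1905 x [-34.  36.] y [-13.  10.]
-76 -68 1073 x [-13.  15.] y [-12.  11.]
-68 -60 1385 x [-19.  20.] y [-54.  28.]
-60 -52 11059 x [-14.  16.] y [-55.  32.]
-52 -44 473 x [-19.  20.] y [-55.  -6.]
-44 -36 105 x [-17.  19.] y [-11.  -6.]
```

```bash
python3 -m jog '[{"hand":5,"dx":10,"dy":0,"dz":-5,"rx":0,"ry":0,"rz":0.056},{"hand":5,"dx":25,"dy":0,"dz":-5,"rx":0,"ry":0,"rz":0.056},{"hand":5,"dx":38,"dy":0,"dz":0,"rx":0,"ry":0,"rz":0},{"hand":5,"dx":38,"dy":0,"dz":0,"rx":0,"ry":0,"rz":0},{"hand":5,"dx":38,"dy":0,"dz":0,"rx":0,"ry":0,"rz":0}]'
python3 -m jog '[{"hand":5,"dx":38,"dy":0,"dz":0,"rx":0,"ry":0,"rz":0},{"hand":5,"dx":38,"dy":0,"dz":0,"rx":0,"ry":0,"rz":0},{"hand":5,"dx":38,"dy":0,"dz":0,"rx":0,"ry":0,"rz":0},{"hand":5,"dx":30,"dy":0,"dz":0,"rx":0,"ry":0,"rz":0},{"hand":5,"dx":15,"dy":0,"dz":0,"rx":0,"ry":0,"rz":0}]'
python3 -m jog '[{"hand":5,"dx":0,"dy":0,"dz":0,"rx":0,"ry":0,"rz":0},{"hand":5,"dx":0,"dy":0,"dz":0,"rx":0,"ry":0,"rz":0}]'
python3 -c "
from h import *
plan([480,236,260],90.8)"; python3 snap.py wrist:w6
```

```text
clock: 6.02
position: [502.8, -57.5, 256.6]
ee_rot: [0.703, 0.711, -0.002, -0.001]
contact_force: [0.2, 0.8, -2.0]
gripper_width: 12.4
clock: 6.43
position: [500.8, 103.2, 256.5]
ee_rot: [0.701, 0.713, -0.002, -0.001]
contact_force: [-0.5, 0.4, -2.3]
gripper_width: 12.5
clock: 6.6
position: [501.0, 100.8, 256.8]
ee_rot: [0.702, 0.713, -0.002, -0.001]
contact_force: [0.0, -0.3, -1.2]
gripper_width: 12.8
clock 6.6 pos [501.  100.8 256.8] toolx deg 90.89 z [-0.004 -0.002 -1.   ] F [ 0.  -0.3 -1.2] w 12.8
now-frame shift [135.5 -18.9  -3.3]
rotvec needed [-0.0039  0.0018  0.0016] after-turn shift [135.5 -19.1  -3.2]
```

View pics/w6.png

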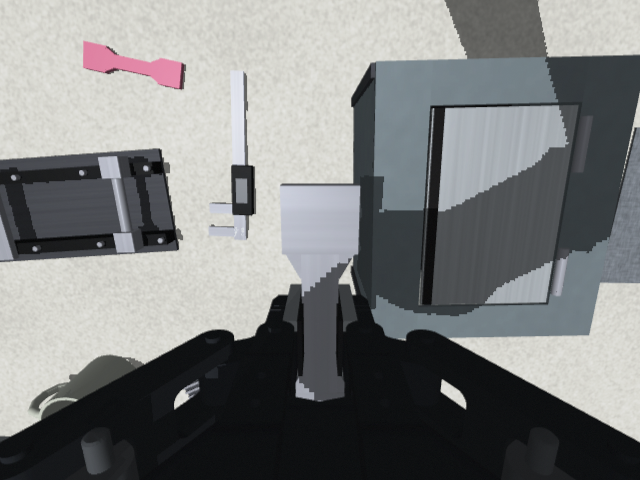

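```bash
python3 - <<'E'
import cv2
a=cv2.imread("pics/w6.png")[40:350,350:640]
cv2.imwrite("pics/w6c.png",cv2.resize(a,None,fx=1.9,fy=1.9,interpolation=cv2.INTER_CUBIC))
a=cv2.imread("pics/w6.png")
cv2.imwrite("pics/w6d.png",cv2.resize(cv2.vconcat([cv2.hconcat([a[90:130,415:455],a[90:130,560:600]]),cv2.hconcat([a[285:325,405:445],a[285:325,530:570]])]),None,fx=7,fy=7,interpolation=cv2.INTER_NEAREST))
E
```

```text
(no output)
```

View pics/w6d.png

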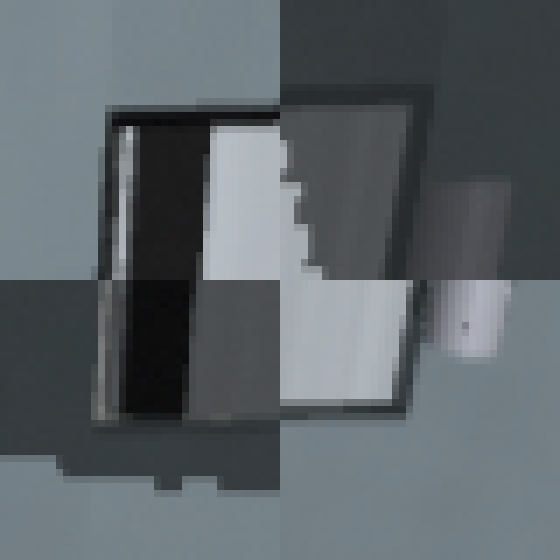

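View pics/w6c.png

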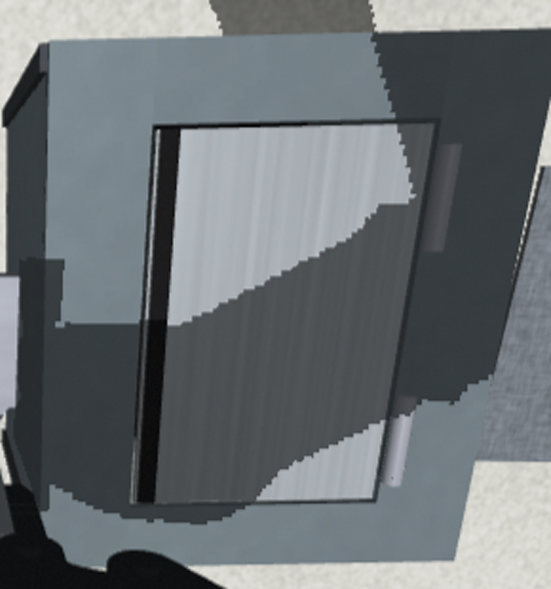

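```bash
python3 - <<'E'
from h import *
np.set_printoptions(precision=1,suppress=True)
d=pickle.load(open("w6.pkl","rb"))
P=np.array([ray(d,p,170) for p in [(430,105),(582,102.6),(418.5,305.7),(548.6,305)]]);print(P)
print([dep(d,p) for p in [(415,150),(415,250),(500,80),(500,250),(480,320)]])
e=(P[2]-P[0]+P[3]-P[1])/2;f=(P[1]-P[0]+P[3]-P[2])/2
print(P.mean(0),np.linalg.norm(e),np.linalg.norm(f),np.degrees([np.arctan2(e[1],e[0]),np.arctan2(-f[0],f[1])]))
c=P.mean(0)
plan([c[0],c[1],260],90)
E
```

```text
[[401.1 179.9 170. ]
 [397.8 289.8 170. ]
 [559.9 186.1 170. ]
 [557.5 296.2 170. ]]
[array([432.7, 172.1, 169.2]), array([511.1, 179.1, 169. ]), array([383.4, 229. , 168.3]), array([510. , 248.2, 168.9]), array([572.5, 240.2, 169.8])]
[479.1 238.  170. ] 159.3871127597309 110.0165700025954 [2.3 1.5]
clock 6.65 pos [501.2 100.  257.2] toolx deg 90.81 z [-0. -0. -1.] F [ 0.1  0.2 -1.8] w 12.6
now-frame shift [138.3 -20.2  -2.9]
rotvec needed [-0.  0.  0.] after-turn shift [138.  -22.1  -2.8]
```

```bash
cat > opt.py <<'E'
import numpy as np
hp=np.array([0,3,5,35,37,38,46,54,62,70,78,84,105]);wp=np.array([14,19,21,21,24,33,37,43,48,52,57,62,65])
H=np.arange(0,106,1.);W=np.interp(H,hp,wp)
def ev(phi,y0,d,g):
    u=np.array([np.sin(phi),np.cos(phi)]);j=np.array([np.cos(phi),-np.sin(phi)])
    tip=np.array([y0,-d])
    A=tip+H[:,None]*u-(W+g)[:,None]*j; B=tip+H[:,None]*u+(W+g)[:,None]*j
    a=A[A[:,1]<3]; cl1=(a[:,0]+55).min() if len(a) else 99
    b=B[B[:,1]<3]; cl2=(55-b[:,0]).min()
    bb=B[B[:,1]<0]; th=np.arctan2(-bb[:,1],np.maximum(55-bb[:,0],.1)); th=th[np.hypot(55-bb[:,0],bb[:,1])<=106].max()
    # beyond-end limit: finger side contact
    fe=np.array([55-106*np.cos(th),-106*np.sin(th)])
    spec=tip+19.5*u+14*j   # +y edge
    return cl1,cl2,th,fe[0]-spec[0], fe[0]-(tip+19.5*u)[0], fe
if __name__=="__main__":
    best=[]
    for phi in np.radians(np.arange(-10,36,2.5)):
        for y0 in range(-35,20,1):
            for d in range(30,100,2):
                r=ev(phi,y0,d,6)
                if r[0]<4 or r[1]<4 or r[2]>1.3: continue
                best.append((r[3],np.degrees(phi),y0,d)+r)
    best.sort(key=lambda t:-t[0])
    seen={}
    for b in best:
        if seen.setdefault(b[1],0)<1: seen[b[1]]+=1; print([np.round(x,2) for x in b])
E
python3 opt.py
```

```text
[np.float64(-4.24), np.float64(-10.0), np.int64(15), np.int64(52), np.float64(4.06), np.float64(4.51), np.float64(1.25), np.float64(-4.24), np.float64(9.55), array([  21.16, -100.45])]
[np.float64(-6.67), np.float64(-7.5), np.int64(12), np.int64(52), np.float64(5.37), np.float64(4.53), np.float64(1.2), np.float64(-6.67), np.float64(7.21), array([ 16.66, -98.82])]
[np.float64(-7.73), np.float64(-5.0), np.int64(19), np.int64(38), np.float64(28.32), np.float64(9.34), np.float64(1.27), np.float64(-7.73), np.float64(6.22), array([  23.52, -101.22])]
[np.float64(-8.51), np.float64(-2.5), np.int64(19), np.int64(36), np.float64(32.29), np.float64(7.64), np.float64(1.27), np.float64(-8.51), np.float64(5.47), array([  23.62, -101.25])]
[np.float64(-9.42), np.float64(0.0), np.int64(19), np.int64(34), np.float64(45.5), np.float64(7.5), np.float64(1.27), np.float64(-9.42), np.float64(4.58), array([  23.58, -101.24])]
[np.float64(-10.46), np.float64(2.5), np.int64(19), np.int64(32), np.float64(47.24), np.float64(5.96), np.float64(1.27), np.float64(-10.46), np.float64(3.53), array([  23.38, -101.17
[... 971 characters left out ...]
p.int64(-25), np.int64(46), np.float64(4.23), np.float64(4.41), np.float64(0.75), np.float64(-16.62), np.float64(-3.27), array([-22.4 , -72.42])]
[np.float64(-18.7), np.float64(20.0), np.int64(-27), np.int64(42), np.float64(4.34), np.float64(5.18), np.float64(0.7), np.float64(-18.7), np.float64(-5.54), array([-25.87, -68.53])]
[np.float64(-21.46), np.float64(22.5), np.int64(-27), np.int64(38), np.float64(4.97), np.float64(4.16), np.float64(0.67), np.float64(-21.46), np.float64(-8.53), array([-28.07, -65.85])]
[np.float64(-25.21), np.float64(25.0), np.int64(-28), np.int64(32), np.float64(4.64), np.float64(6.11), np.float64(0.6), np.float64(-25.21), np.float64(-12.52), array([-32.28, -60.15])]
```

```bash
python3 - <<'E'
from opt import *
for g in (0,6,12):
  print("g",g)
  for pd in (-5,-10,-15,-20,-25,-30,-35):
    best=None
    for y0 in range(-35,45):
        for d in range(30,100,2):
            r=ev(np.radians(pd),y0,d,g)
            if r[0]<5 or r[1]<5 or r[2]>1.28: continue
            if best is None or r[3]>best[0]: best=(r[3],pd,y0,d)+r[:3]+(r[4],)
    print([float(np.round(x,2)) for x in best] if best else None)
E
```

```text
g 0
[-11.15, -5.0, 8.0, 62.0, 5.68, 5.12, 1.12, 2.79]
[-8.45, -10.0, 16.0, 60.0, 5.27, 5.15, 1.21, 5.33]
[-7.81, -15.0, 22.0, 54.0, 6.07, 8.24, 1.26, 5.71]
[-9.93, -20.0, 27.0, 44.0, 10.82, 9.98, 1.27, 3.23]
[-10.26, -25.0, 30.0, 40.0, 6.31, 8.08, 1.28, 2.42]
[-12.18, -30.0, 34.0, 32.0, 8.97, 5.31, 1.28, -0.06]
None
g 6
[-7.73, -5.0, 19.0, 38.0, 28.32, 9.34, 1.27, 6.22]
[-5.73, -10.0, 15.0, 50.0, 5.39, 5.64, 1.23, 8.05]
[-5.43, -15.0, 21.0, 42.0, 9.52, 9.21, 1.27, 8.1]
[-6.4, -20.0, 24.0, 38.0, 6.24, 7.34, 1.27, 6.75]
[-11.59, -25.0, 27.0, 32.0, 5.11, 5.64, 1.23, 1.1]
None
None
g 12
[-2.1, -5.0, 14.0, 36.0, 17.93, 8.56, 1.28, 11.85]
[-1.42, -10.0, 15.0, 38.0, 10.11, 8.37, 1.27, 12.36]
[-2.97, -15.0, 18.0, 34.0, 7.86, 6.42, 1.27, 10.56]
None
None
None
None
```

```bash
cat > tg.py <<'E'
from h import *
from bench import arm
C=np.array([479.1,238.0,170.]);YAW=np.radians(1.9)
bx=np.array([np.cos(YAW),np.sin(YAW),0]);by=np.array([-np.sin(YAW),np.cos(YAW),0]);bz=np.array([0,0,1.])
def Rt(phid):
    p=np.radians(phid); u=np.sin(p)*by+np.cos(p)*bz; j=np.cos(p)*by-np.sin(p)*bz
    return np.stack([j,bx,-u],1)
def tgt(y0,d,phid): 
    R=Rt(phid); return C+y0*by-d*bz+39*R[:,2],R
def go(y0,d,phid):
    s=arm.read_state();R=Rot.from_quat(s["ee_rot"]).as_matrix();p,R2=tgt(y0,d,phid)
    print("to",(y0,d,phid),"TCP",p.round(1),"now-frame",(R.T@(p-s["position"])).round(1),"rotvec",Rot.from_matrix(R.T@R2).as_rotvec().round(3),"after-turn frame",(R2.T@(p-s["position"])).round(1))
def where():
    s=arm.read_state();R=Rot.from_quat(s["ee_rot"]).as_matrix();t=s["position"]-39*R[:,2]-C
    print("clock",round(s["clock"],2),"box x,y,z of tip",np.round([t@bx,t@by,t@bz],1),"tilt",np.degrees(np.arctan2(R[:,2]@by,-R[2,2])).round(1),"F",s["contact_force"].round(1),"w",round(s["gripper_width"],1))
E
python3 - <<'E'
from tg import *
from opt import ev
where(); go(-12,-40,-10)
for y0,d,g in [(-12,10,0),(-12,20,0),(-5,30,0),(0,34,0),(7,42,0),(14,48,0),(13,46,0),(13,46,6),(13,46,9),(13,44,9),(15,44,9),(13,44,12)]:
    print(y0,d,g,[np.round(x,2) for x in ev(np.radians(-10),y0,d,g)])
E
```

```text
clock 6.65 box x,y,z of tip [  17.6 -138.6  126.2] tilt -0.1 F [ 0.1  0.2 -1.8] w 12.6
to (-12, -40, -10) TCP [479.3 232.8 171.6] now-frame [133.2 -19.8  85.5] rotvec [-0.001  0.176 -0.019] after-turn frame [116.5 -17.5 107.5]
-12 10 0 [np.float64(19.54), np.float64(47.19), np.float64(0.14), np.float64(-48.34), np.float64(-34.56), array([-49.94, -14.93])]
-12 20 0 [np.float64(17.63), np.float64(47.19), np.float64(0.32), np.float64(-44.06), np.float64(-30.27), array([-45.66, -33.23])]
-5 30 0 [np.float64(10.24), np.float64(40.19), np.float64(0.54), np.float64(-41.43), np.float64(-27.65), array([-36.03, -54.31])]
0 34 0 [np.float64(12.57), np.float64(35.19), np.float64(0.65), np.float64(-39.55), np.float64(-25.76), array([-29.15, -64.46])]
7 42 0 [np.float64(11.19), np.float64(21.78), np.float64(0.88), np.float64(-30.29), np.float64(-16.5), array([-12.89, -81.41])]
14 48 0 [np.float64(12.54), np.float64(12.87), np.float64(1.08), np.float64(-19.58), np.float64(-5.79), array([  4.83, -93.37])]
13 46 0 [np.float64(13.91), np.float64(14.51), np.float64(1.04), np.float64(-22.45), np.float64(-8.67), array([  0.95, -91.18])]
13 46 6 [np.float64(7.21), np.float64(8.92), np.float64(1.15), np.float64(-11.69), np.float64(2.1), array([ 11.71, -96.76])]
13 46 9 [np.float64(3.47), np.float64(6.28), np.float64(1.22), np.float64(-5.31), np.float64(8.47), array([ 18.09, -99.37])]
13 44 9 [np.float64(5.05), np.float64(6.6), np.float64(1.2), np.float64(-7.21), np.float64(6.58), array([ 16.19, -98.64])]
15 44 9 [np.float64(7.05), np.float64(4.6), np.float64(1.25), np.float64(-4.02), np.float64(9.77), array([  21.39, -100.53])]
13 44 12 [np.float64(2.09), np.float64(3.96), np.float64(1.27), np.float64(0.12), np.float64(13.91), array([  23.52, -101.22])]
```

```bash
python3 -m jog '[{"hand":5,"dx":20,"dy":-4,"dz":0,"rx":0,"ry":0,"rz":-0.019},{"hand":5,"dx":35,"dy":-5,"dz":0,"rx":0,"ry":0.044,"rz":0},{"hand":5,"dx":35,"dy":-5,"dz":0,"rx":0,"ry":0.044,"rz":0},{"hand":5,"dx":25,"dy":-5,"dz":5,"rx":0,"ry":0.044,"rz":0},{"hand":5,"dx":10,"dy":-2,"dz":10,"rx":0,"ry":0.044,"rz":0}]'
python3 -m jog '[{"hand":5,"dx":0,"dy":0,"dz":0,"rx":0,"ry":0,"rz":0},{"hand":5,"dx":0,"dy":0,"dz":0,"rx":0,"ry":0,"rz":0}]'
python3 -c "
from tg import *
where();go(-12,-15,-10)"
```

```text
clock: 7.07
position: [477.5, 227.8, 249.6]
ee_rot: [0.692, 0.716, 0.063, -0.064]
contact_force: [0.3, -0.2, -1.3]
gripper_width: 12.8
clock: 7.23
position: [477.1, 224.5, 248.3]
ee_rot: [0.693, 0.715, 0.06, -0.063]
contact_force: [0.5, -0.1, -1.3]
gripper_width: 12.7
clock 7.23 box x,y,z of tip [ -2.4 -20.1 116.7] tilt 9.9 F [ 0.5 -0.1 -1.3] w 12.7
to (-12, -15, -10) TCP [479.3 232.8 146.6] now-frame [ -9.5   2.6 101.6] rotvec [-0.001  0.001 -0.002] after-turn frame [ -9.6   2.5 101.5]
```

```bash
python3 -m jog '[{"hand":5,"dx":-3,"dy":1,"dz":30,"rx":0,"ry":0,"rz":0},{"hand":5,"dx":-3,"dy":1,"dz":35,"rx":0,"ry":0,"rz":0},{"hand":5,"dx":-3,"dy":0,"dz":25,"rx":0,"ry":0,"rz":0},{"hand":5,"dx":0,"dy":0,"dz":10,"rx":0,"ry":0,"rz":0},{"hand":5,"dx":0,"dy":0,"dz":0,"rx":0,"ry":0,"rz":0}]'
python3 -m jog '[{"hand":5,"dx":0,"dy":0,"dz":0,"rx":0,"ry":0,"rz":0}]'
python3 -c "
from tg import *
where();go(-12,25,-10)"; python3 snap.py side:s7 scene:c7 wrist:w7;python3 - <<'E'
import cv2
a=cv2.imread("pics/s7.png")[100:270,200:370]
b=cv2.imread("pics/c7.png")[150:320,300:470]
cv2.imwrite("pics/sc7.png",cv2.resize(cv2.hconcat([a,b]),None,fx=2.3,fy=2.3,interpolation=cv2.INTER_CUBIC))
E
```

```text
clock: 7.65
position: [477.9, 233.2, 146.5]
ee_rot: [0.693, 0.715, 0.058, -0.063]
contact_force: [-0.2, 0.0, -1.3]
gripper_width: 12.5
clock: 7.73
position: [480.0, 234.6, 149.8]
ee_rot: [0.693, 0.716, 0.061, -0.062]
contact_force: [0.7, 0.6, -0.3]
gripper_width: 12.7
clock 7.73 box x,y,z of tip [  0.7 -10.3  18.2] tilt 10.0 F [ 0.7  0.6 -0.3] w 12.7
to (-12, 25, -10) TCP [479.3 232.8 106.6] now-frame [-9.3 -0.8 42.3] rotvec [ 0.001 -0.001 -0.   ] after-turn frame [-9.2 -0.7 42.3]
```

View pics/sc7.png

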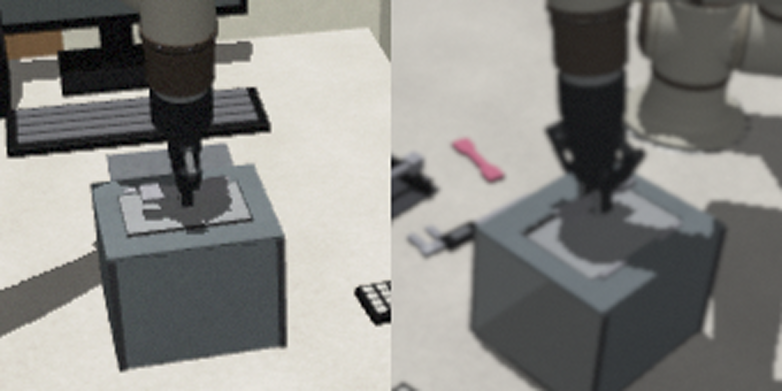

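View pics/w7.png

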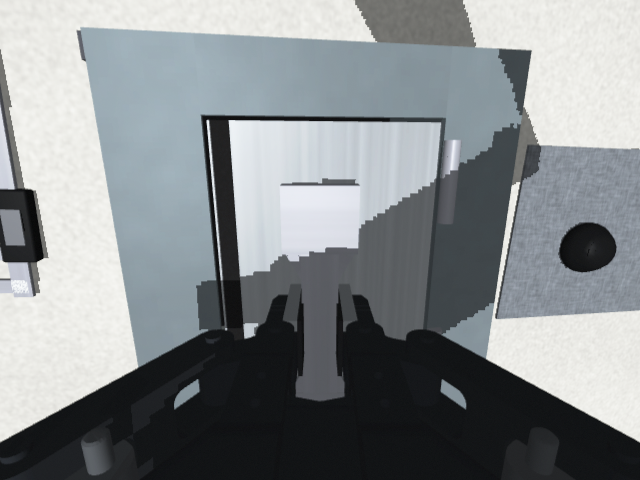

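```bash
python3 -m jog '[{"hand":5,"dx":-2,"dy":0,"dz":10,"rx":0,"ry":0,"rz":0},{"hand":5,"dx":-2,"dy":0,"dz":10,"rx":0,"ry":0,"rz":0},{"hand":5,"dx":-2,"dy":0,"dz":8,"rx":0,"ry":0,"rz":0},{"hand":5,"dx":-1,"dy":0,"dz":4,"rx":0,"ry":0,"rz":0}]'
python3 -c "
from tg import *
where();go(-12,25,-10)"
python3 -m jog '[{"hand":5,"dx":-1,"dy":0,"dz":8,"rx":0,"ry":0,"rz":0},{"hand":5,"dx":0,"dy":0,"dz":0,"rx":0,"ry":0,"rz":0}]'
python3 -c "
from tg import *
where();go(-2,34,-10)"; python3 snap.py wrist:w8 scene:c8
```

```text
clock: 8.22
position: [480.1, 234.8, 116.5]
ee_rot: [0.693, 0.716, 0.063, -0.063]
contact_force: [0.5, 2.7, 6.4]
gripper_width: 12.6
clock 8.22 box x,y,z of tip [  0.8 -10.2 -15.1] tilt 10.2 F [0.5 2.7 6.4] w 12.6
to (-12, 25, -10) TCP [479.3 232.8 106.6] now-frame [-3.7 -0.9  9.4] rotvec [ 0.003 -0.004  0.   ] after-turn frame [-3.7 -0.9  9.4]
clock: 8.38
position: [479.7, 234.5, 107.9]
ee_rot: [0.693, 0.716, 0.062, -0.063]
contact_force: [1.2, 0.7, 5.9]
gripper_width: 12.6
clock 8.38 box x,y,z of tip [  0.4 -10.3 -23.7] tilt 10.1 F [1.2 0.7 5.9] w 12.6
to (-2, 34, -10) TCP [478.9 242.8  97.6] now-frame [ 6.3 -0.5 11.6] rotvec [ 0.002 -0.002  0.   ] after-turn frame [ 6.3 -0.5 11.6]
```

View pics/w8.png

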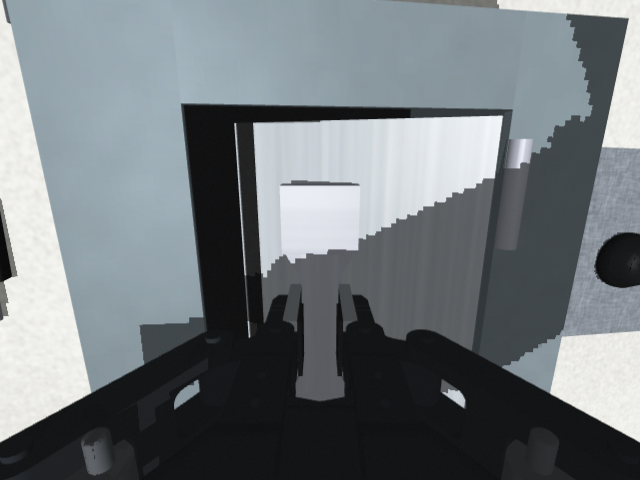

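```bash
python3 -m jog '[{"hand":5,"dx":4,"dy":0,"dz":7,"rx":0,"ry":0,"rz":0},{"hand":5,"dx":5,"dy":0,"dz":7,"rx":0,"ry":0,"rz":0},{"hand":5,"dx":5,"dy":0,"dz":7,"rx":0,"ry":0,"rz":0},{"hand":5,"dx":0,"dy":0,"dz":0,"rx":0,"ry":0,"rz":0}]'
python3 -c "
from tg import *
where();go(14,48,-10)"
```

```text
clock: 8.82
position: [478.5, 249.6, 88.8]
ee_rot: [0.693, 0.716, 0.059, -0.062]
contact_force: [3.7, -6.9, 1.4]
gripper_width: 12.3
clock 8.82 box x,y,z of tip [ -0.2   5.  -42.8] tilt 9.8 F [ 3.7 -6.9  1.4] w 12.3
to (14, 48, -10) TCP [478.4 258.8  83.6] now-frame [8.1 0.2 6.7] rotvec [-0.001  0.003 -0.   ] after-turn frame [8.1 0.2 6.7]
```

```bash
python3 -m jog '[{"hand":5,"dx":4,"dy":0,"dz":4,"rx":0,"ry":0,"rz":0},{"hand":5,"dx":4,"dy":0,"dz":3,"rx":0,"ry":0,"rz":0},{"hand":5,"dx":0,"dy":0,"dz":0,"rx":0,"ry":0,"rz":0},{"hand":5,"dx":0,"dy":0,"dz":0,"rx":0,"ry":0,"rz":0}]'
python3 -c "
from tg import *
where();go(14,48,-10)"; python3 snap.py wrist:w9 scene:c9 side:s9;python3 - <<'E'
import cv2
a=cv2.imread("pics/s9.png")[100:270,200:370]
b=cv2.imread("pics/c9.png")[150:320,300:470]
cv2.imwrite("pics/sc9.png",cv2.resize(cv2.hconcat([a,b]),None,fx=2.3,fy=2.3,interpolation=cv2.INTER_CUBIC))
E
```

```text
clock: 9.15
position: [478.0, 257.4, 83.4]
ee_rot: [0.693, 0.716, 0.059, -0.062]
contact_force: [5.5, -8.1, 1.1]
gripper_width: 12.7
clock 9.15 box x,y,z of tip [ -0.4  12.8 -48.1] tilt 9.8 F [ 5.5 -8.1  1.1] w 12.7
to (14, 48, -10) TCP [478.4 258.8  83.6] now-frame [1.4 0.4 0.1] rotvec [-0.002  0.004 -0.   ] after-turn frame [1.4 0.4 0.1]
```

View pics/sc9.png

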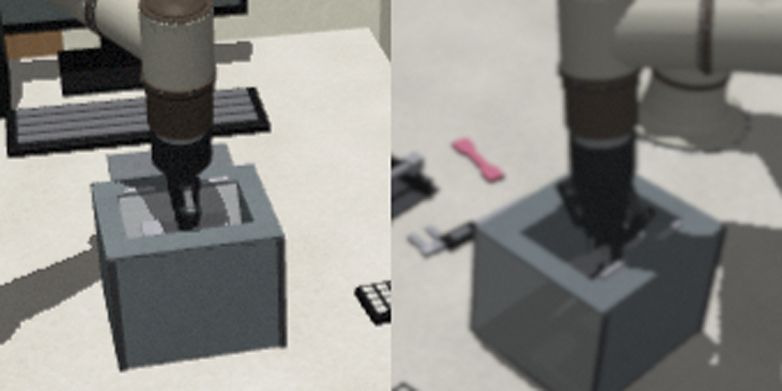

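View pics/w9.png

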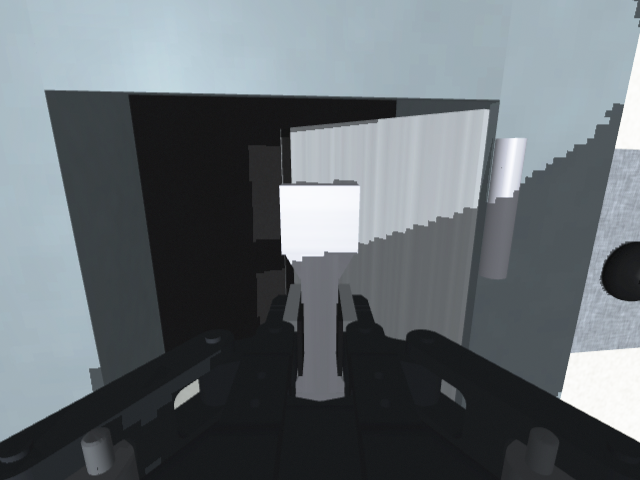

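```bash
python3 -m jog '[{"hand":5,"dx":3,"dy":0,"dz":2,"rx":0,"ry":0,"rz":0},{"hand":5,"dx":0,"dy":0,"dz":0,"rx":0,"ry":0,"rz":0},{"hand":26,"dx":0,"dy":0,"dz":0,"rx":0,"ry":0,"rz":0},{"hand":26,"dx":0,"dy":0,"dz":0,"rx":0,"ry":0,"rz":0},{"hand":26,"dx":0,"dy":0,"dz":0,"rx":0,"ry":0,"rz":0}]'
python3 -c "
from tg import *
where();go(14,48,-10)"; python3 snap.py wrist:w10 scene:c10 side:s10
```

```text
clock: 9.72
position: [475.7, 258.5, 80.9]
ee_rot: [0.693, 0.716, 0.055, -0.062]
contact_force: [2.6, -11.2, 0.0]
gripper_width: 25.9
clock 9.72 box x,y,z of tip [ -2.4  14.1 -50.7] tilt 9.6 F [  2.6 -11.2   0. ] w 25.9
to (14, 48, -10) TCP [478.4 258.8  83.6] now-frame [ 0.6  2.7 -2.7] rotvec [-0.007  0.008 -0.002] after-turn frame [ 0.7  2.7 -2.7]
```

View pics/w10.png

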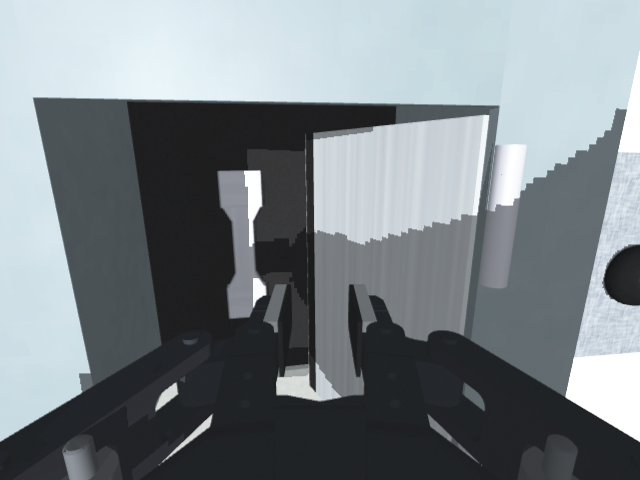

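```bash
python3 -m jog '[{"hand":26,"dx":0,"dy":0,"dz":0,"rx":0,"ry":0,"rz":0},{"hand":26,"dx":0,"dy":0,"dz":0,"rx":0,"ry":0,"rz":0},{"hand":26,"dx":0,"dy":0,"dz":0,"rx":0,"ry":0,"rz":0}]'
python3 snap.py wrist:w11; python3 -c "
from h import *
d=pickle.load(open('w11.pkl','rb'))
for p in [(240,180),(240,200),(240,245),(240,300),(230,245),(180,200)]: print(p,dep(d,p).round(0))"
```

```text
clock: 10.12
position: [475.7, 258.4, 80.9]
ee_rot: [0.693, 0.716, 0.055, -0.062]
contact_force: [2.7, -10.8, 0.0]
gripper_width: 26.1
(240, 180) [430. 213.  13.]
(240, 200) [444. 213.  13.]
(240, 245) [476. 212.  12.]
(240, 300) [519. 211.  13.]
(230, 245) [477. 205.  11.]
(180, 200) [445. 171.   5.]
```

View pics/w11.png

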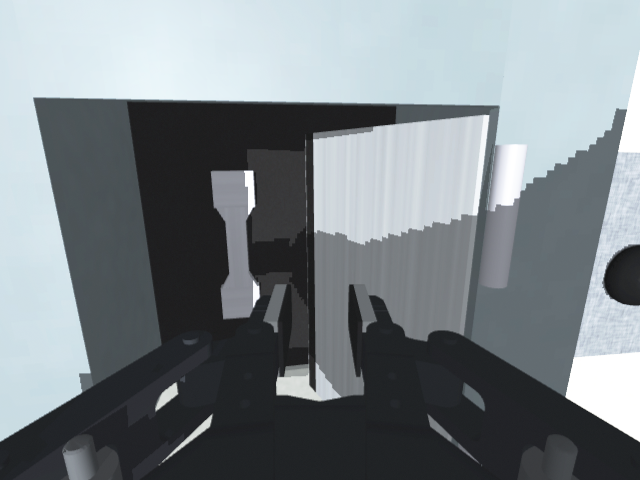

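```bash
python3 -m jog '[{"hand":26,"dx":0,"dy":0,"dz":-8,"rx":0,"ry":0,"rz":0},{"hand":26,"dx":0,"dy":0,"dz":-12,"rx":0,"ry":0,"rz":0},{"hand":26,"dx":0,"dy":0,"dz":-15,"rx":0,"ry":0,"rz":0},{"hand":26,"dx":0,"dy":0,"dz":-15,"rx":0,"ry":0,"rz":0},{"hand":26,"dx":0,"dy":0,"dz":-15,"rx":0,"ry":0,"rz":0}]'
python3 -c "
from tg import *
where()"
python3 -m jog '[{"hand":26,"dx":0,"dy":0,"dz":-20,"rx":0,"ry":0,"rz":0},{"hand":26,"dx":0,"dy":0,"dz":-25,"rx":0,"ry":0,"rz":0},{"hand":26,"dx":0,"dy":0,"dz":-30,"rx":0,"ry":0,"rz":0},{"hand":26,"dx":0,"dy":0,"dz":-30,"rx":0,"ry":0,"rz":0},{"hand":26,"dx":0,"dy":0,"dz":-30,"rx":0,"ry":0,"rz":0}]'
python3 -m jog '[{"hand":26,"dx":0,"dy":0,"dz":0,"rx":0,"ry":0,"rz":0},{"hand":26,"dx":0,"dy":0,"dz":0,"rx":0,"ry":0,"rz":0},{"hand":26,"dx":0,"dy":0,"dz":0,"rx":0,"ry":0,"rz":0},{"hand":26,"dx":0,"dy":0,"dz":0,"rx":0,"ry":0,"rz":0},{"hand":26,"dx":0,"dy":0,"dz":0,"rx":0,"ry":0,"rz":0}]'
python3 -c "
from tg import *
where()"
python3 snap.py wrist:w12 scene:c12 side:s12; python3 - <<'E'
import cv2
from h import *
a=cv2.imread("pics/s12.png")[140:390,230:420]
b=cv2.imread("pics/c12.png")[180:330,260:450]
a=cv2.resize(a,(380,500)); b=cv2.resize(b,(380,300)); b=cv2.copyMakeBorder(b,0,200,0,0,cv2.BORDER_CONSTANT)
cv2.imwrite("pics/sc12.png",cv2.hconcat([a,b]))
d=pickle.load(open("w12.pkl","rb"))
from tg import *
for y in (-45,-20,20,45):
    for x in (-60,-30):
        X=C+x*bx+y*by; q=d["intrinsics"]@(d["R"]@X+d["t"]); q=q/q[2]
        print(x,y,q[:2].round(0),dep(d,q[:2]).round(1)) if 0<=q[0]<639 and 0<=q[1]<479 else 0
E
```

```text
clock: 10.58
position: [477.0, 251.0, 146.4]
ee_rot: [0.693, 0.716, 0.059, -0.063]
contact_force: [1.0, 1.0, 0.1]
gripper_width: 26.1
clock 10.58 box x,y,z of tip [-1.6  6.3 14.8] tilt 9.9 F [1.  1.  0.1] w 26.1
clock: 11.0
position: [477.7, 227.6, 280.0]
ee_rot: [0.693, 0.716, 0.059, -0.064]
contact_force: [0.7, 0.6, -0.1]
gripper_width: 26.0
clock: 11.42
position: [478.2, 228.6, 278.1]
ee_rot: [0.693, 0.716, 0.059, -0.064]
contact_force: [0.3, 0.5, 0.2]
gripper_width: 25.8
clock 11.42 box x,y,z of tip [ -1.1 -16.2 146.5] tilt 10.0 F [0.3 0.5 0.2] w 25.8
-60 -45 [251. 161.] [420.6 191.  170.2]
-30 -45 [253. 199.] [450.6 192.  170. ]
-60 -20 [283. 161.] [419.8 216.1 169.3]
-30 -20 [284. 198.] [449.8 217.  169.6]
-60 20 [331. 160.] [418.5 256.2 169.3]
-30 20 [331. 197.] [448.6 257.3 168.4]
-60 45 [360. 160.] [417.7 281.3 168.8]
-30 45 [359. 196.] [447.8 282.5 168.4]
```

View pics/w12.png

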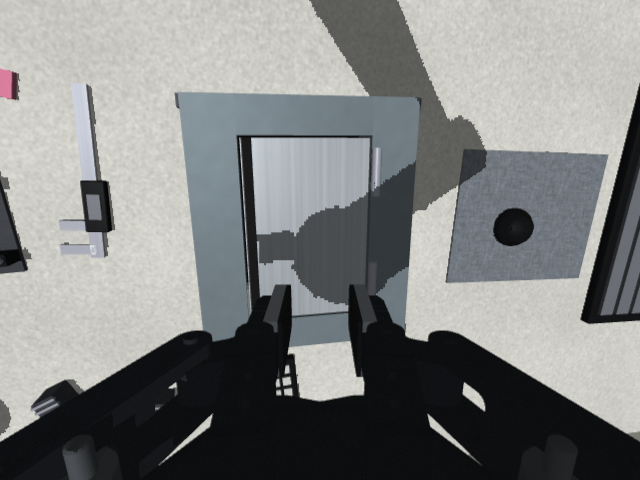

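View pics/sc12.png

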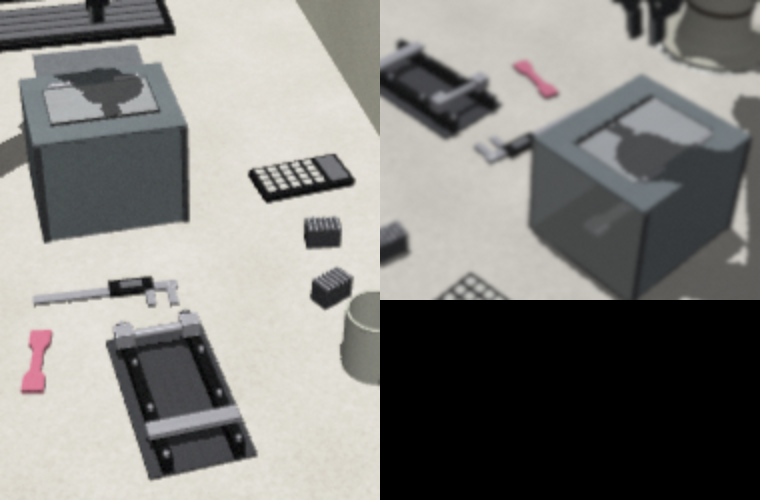

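The flap is flush: its depth readings lie at 168–170 mm all over. The specimen shows through the clear panel at about (598,220) in the crop. The round specimen and the bar are still on the rack, and the gripper is clear and touching nothing.

```bash
python3 -c "
from bench import arm
print(arm.job_done()); print(arm.read_state()['clock'])"
```

```text
the job is handed in; nothing more can be done
None
the job is handed in; nothing more can be done
```

The grey dog-bone specimen is in the box with the flap shut over it, and I handed the job in at about 11.5 s. I pressed the flap down with the fingertips and held it open. I let the specimen go inside, then drew back along the tool axis.

**Last checks**
- **Specimen:** before I drew back it lay flat on the box floor (top face about 13 mm above the table, as expected). Afterwards I could see it through the clear panel.
- **Flap:** depth readings across it were 168–170 mm, level with the box top, so it is fully shut.
- **Robot:** the fingertips were about 146 mm above the box with almost no force on the wrist. The highest force I read in the insertion was about 12 N.
- **Other items:** the bar, the round specimen, the caliper, the pink look-alike, the jaw blocks, the calculator, the mug and the mouse looked undisturbed. The spanner was not in my last close views, but I did not go near it.

**What disagreed**
- **Tool height:** the real fingertips sit about 40 mm short of the reported TCP, according to both the wrist and side cameras. Because of this, my first grasp closed in the air above the specimen. I corrected for the offset from then on.
- **Gripper width:** it read about 12.5 mm on the 14 mm neck, but the hold was firm.

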